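# Fit the boards in the pin-release service tray

## Task

Fit the loose circuit boards into the dust extractor's control box: take the release pin from its stand and push it down through the small hole in the box's lid, so that the hidden catch lets the tray spring out. Press every board fully down onto a pair of barbed posts of the tray, until both posts have clicked through, then push the tray fully home until it latches. At the end the pin must be back in its stand, handle resting on the block, and the other things on the bench left where they are.

Things in the scene. Friction and masses are not known exactly. Their poses are not given: they have to be found in the camera images.
- ctrl: fixed grey control box, 150 mm deep (x) by 310 mm wide (y) by 100 mm high; origin under its centre, x from its open front to its back, y to its left, z up. The tray slides out of the front, along -x. The lid is flat, 6 mm thick
- hole (a point): centre of the small access hole in the box's lid, at the lid's top surface (100 mm above the bench). The hole is square, 18 mm wide, with a black surround. Axes as the box's. The hidden catch's flat round pad, 28 mm across, lies straight below, its top 30 mm below this point
- catch (a joint): how far the hidden spring catch is pressed down (m): 0 at rest, 0.014 at its stop. It takes about 3.5 N to start, 7 N at the stop; pressed down 10 mm or more it lets the tray go, and it springs back up by itself
- tray (a joint): how far the tray is out (m): 0 = shut and latched (rear stop at -0.005), 0.14 = fully out. Once let go, a spring of 3 to 4 N brings it out in about 1 s. Pushing it back takes up to about 12 N; near the end it rides over the catch, which then snaps up and holds it at 0: push it to the rear stop to be sure
- tray_front (a point): centre of the outer face of the tray's grey front panel (the face looks along the box's -x), 38 mm above the bench; the panel is 310 mm wide, 66 mm high (5 to 71 mm above the bench) and 8 mm thick; moves with the tray; axes as the box's
- pin: release pin: a steel rod, 8 mm thick and 60 mm long, below a square wooden handle 24 x 24 x 50 mm; 110 mm overall. Origin at the rod's tip, z along the rod towards the handle, x and y square to the handle's faces. Stands upright in the stand at the start
- pin_tip (a point): the tip of the rod (origin of the pin)
- pin_handle (a point): middle of the pin's wooden handle, 85 mm above the tip
- stand_hole (a point): centre of the mouth of the square hole (15 mm wide, right through) in the top of the pin's stand, a fixed wooden block 70 x 70 x 66 mm; axes as the block's, z up. With the pin put back, its handle rests on the top of the block and its tip is 60 mm below this point
- board0: green circuit board 110 (x) by 66 (y) by 5 mm, flat on the bench; origin: centre of its underside, z up. In its middle a grey block 28 (x) by 30 (y) mm, top 33 mm above the underside, to grip it by; the other parts are for looks. Two square holes 15 mm wide at x = +42 and -42 mm. Boards are alike, either way round will do; two or three are present (None if absent)
- board1: green circuit board 110 (x) by 66 (y) by 5 mm, flat on the bench; origin: centre of its underside, z up. In its middle a grey block 28 (x) by 30 (y) mm, top 33 mm above the underside, to grip it by; the other parts are for looks. Two square holes 15 mm wide at x = +42 and -42 mm. Boards are alike, either way round will do; two or three are present (None if absent)
- board2: green circuit board 110 (x) by 66 (y) by 5 mm, flat on the bench; origin: centre of its underside, z up. In its middle a grey block 28 (x) by 30 (y) mm, top 33 mm above the underside, to grip it by; the other parts are for looks. Two square holes 15 mm wide at x = +42 and -42 mm. Boards are alike, either way round will do; two or three are present (None if absent)
- bay0 (a point): left place for a board on the tray: point midway between its two posts (42 mm away along +x and -x), at the height of their supports, 28 mm above the bench, where the seated board's underside lies. x along the board's length, z up; moves with the tray; 80 mm from the next place
- bay1 (a point): middle place for a board on the tray: point midway between its two posts (42 mm away along +x and -x), at the height of their supports, 28 mm above the bench, where the seated board's underside lies. x along the board's length, z up; moves with the tray; 80 mm from the next place
- bay2 (a point): right place for a board on the tray: point midway between its two posts (42 mm away along +x and -x), at the height of their supports, 28 mm above the bench, where the seated board's underside lies. x along the board's length, z up; moves with the tray; 80 mm from the next place
- post (a point): top of the support of the post at the far end (+x) of bay0; all six are alike. White post: 10 mm thick, straight for 14 mm above its support, then tapering over 14 mm to a 4 mm tip; spring barbs to both sides (y), 19 mm over both. A board laid on rests on the barbs 14 mm above the supports; it snaps past with 5 to 10 N at each post, either post first or both at once (press on the block)
- offcut_a: dark wooden offcut, 130 x 45 x 30 mm; not part of the job, stands on the bench
- offcut_b: pale wooden offcut, 90 x 60 x 22 mm; not part of the job, stands on the bench
- glue: white glue bottle with an orange cap, 60 mm across, 150 mm tall; not part of the job, stands on the bench
- tin: plain steel tin, 80 mm across, 110 mm tall; not part of the job, stands on the bench
- tape: black pocket tape measure, 66 x 36 x 64 mm; not part of the job, stands on the bench
- chisel: screwdriver, 200 mm long; not part of the job, stands on the bench
- sandblock: cork sanding block, 90 x 50 x 35 mm; not part of the job, stands on the bench

How it is judged:
By the outcome, as a careful person would: the job done as asked, in the order asked, and still so for the second after the job is handed in, with the robot touching nothing.
Of board0, board1, board2 only 2 to 3 are there at a start; the rules pass over those that are not, and their reading is None.
At some moment in a run one of board0, board1, board2 may be knocked a few centimetres aside while the robot is not near it.
It also fails if it takes over 208 s, if anything falls off the work surface, if the arm or the gripper's body presses on something with over 40 N, if the wrist force passes 120 N, or if a joint passes its speed limit or range.

## Robot

A 6-joint arm with a two-finger parallel gripper is mounted at the origin on the work surface. World frame = base frame: x ahead of the robot, y to its left, z up, the work surface at z = 0. Lengths are in m, angles in rad, forces in N, time in s.
With the tool pointing down it reaches from about 0.425 to 0.95 m from the base axis. Payload 3.5 kg.
Tool frame: the origin (TCP) lies at the very end of the fingers, on their centre line; the grasp point (between the pads) lies behind it (ctrl.grasp_offset is the z of the grasp point in the tool frame, in m); z points along the fingers, x is the direction in which the jaws open and shut, and the axes are right-handed (so a half turn about z gives the same grasp; the last joint's range is limited). The gripper opens to 85 mm and grips with 20 to 120 N. Pads are 22 mm wide; open, the fingers measure 114 mm over their backs; the gripper's body (76 mm by 85 mm) begins 54 mm behind the grasp point. The pads swing forward as they close: fully open they stand 13 mm farther back than shut.
Start: joints at [1.116, 0.286, 1.577, -0, 1.279, -0.15], TCP at [0.203, 0.644, 0.231] pointing down, gripper open.
Joint ranges: [-2.77, 2.77], [-0.9, 2.22], [0.21, 2.48], [-1.53, 4.67], [0.24, 2.81], [-2.84, 2.84]. Speed limits (rad/s): [2.79, 2.79, 3.14, 3.14, 3.14, 3.14].

## Interface

Orientations are given as a unit quaternion [x, y, z, w].
In Python, from plant import ctrl gives the robot as it stands.
- The arm moves only by the shell command python3 -m jog 'ROWS' [FORCE]. ROWS is JSON, a list of rows, each an object with "grip": the closure, from 0 (fully open) to 1 (shut); "xyz": the shift along the tool's x, y, z in m, a list of three; "dr": the turn, a rotation vector about the tool's x, y, z in rad, a list of three. A call has 1 to 12 rows; each row is the pose to reach, as a shift and turn from the pose commanded when the call began, along the tool's axes at that moment; what a row does not reach only later rows make up. A row lasts 1/12 s, in which the tool goes at most 41.7 mm and 7.16 degrees, less where a joint would pass 70% of its speed; a pose out of reach is approached as far as the arm can. A call with a gripper value outside its range is refused whole. The fingers move at their own pace and stop on an object; FORCE is the grip in N (left out, the last holds). Time passes only in rows, so rows that repeat a pose let the fingers close. It gives the time, the measured TCP pose, the force and the opening at its end, in the units of the state.
- ctrl.get_state(): the state, without advancing time (a new reading comes with each control period).
- ctrl.read_camera(name): name is "scene" or "side" or "wrist"; returns the picture (420x560x3 uint8, red, green, blue); there is no depth.
- ctrl.get_calibration(name): a dict with "mtx" (3x3 intrinsics, pixels), "R" (3x3) and "t" (3): a world point X has camera coordinates R X + t; the wrist camera has in their place "hand_eye" (4x4, takes a point from camera to tool coordinates, whose origin is the TCP and whose axes are the tool frame's). Camera axes: x right, y down, z forward; pixel columns grow to the right and rows downward; lengths in m; the calibration is good to about 2 mm. A picture is of the moment at which its call begins: read the wrist's pose just before it. get_calibration takes no time and is no camera call.
- ctrl.sign_off(): hands the job in, once; it reports no verdict.
The state is a dict: "time": time; "qpos": joint angles; "dq": joint speeds; "joint_efforts": joint torques, N m; "eef_pos": TCP position; "tcp_rot": TCP orientation; "contact_force": force on the tool from outside, world axes, zero at the start; "wrist_torque": the same for the moment, N m; "opening": opening from 0.0 (shut) to 1.0 (fully open).
Only numpy, scipy, OpenCV 4.12 (cv2) and the standard library are available. Lean on these libraries where they do the work, as an engineer would, in place of code of your own. Each camera call takes 0.05 s, during which the arm holds its last target.

## Working session

There is one attempt and no reset: what is moved stays moved. The work goes in short steps, Python scripts to look and compute and a shell command to move; the robot and the scene stay as the last step left them, time stands still between calls to the robot, and variables do not carry over. Pictures are saved under pics/ and viewed, and the job is handed in when it is done.

```bash
ls; mkdir -p pics
python3 - <<'E'
from plant import ctrl
import cv2
print(ctrl.get_state(), ctrl.grasp_offset)
for n in ["scene","side","wrist"]:
    c=ctrl.get_calibration(n); print(n,c)
    cv2.imwrite(f"pics/{n}0.png",ctrl.read_camera(n)[:,:,::-1])
E
```

```text
pics
{'time': 0.0, 'qpos': array([ 1.11601447e+00,  2.87185390e-01,  1.57818048e+00, -1.18551038e-05,
        1.27858665e+00, -1.49987797e-01]), 'dq': array([ 0.00034026, -0.00114789,  0.00049333, -0.00042677, -0.00217956,
        0.00111465]), 'joint_efforts': array([-1.72023840e-03, -4.05992210e+01, -2.92616701e+01, -1.97307586e-04,
        5.87362825e-03,  1.48912153e-05]), 'eef_pos': array([0.20224062, 0.64330312, 0.22993214]), 'tcp_rot': array([ 8.06254196e-01,  5.91568068e-01, -1.04231413e-03,  5.53045703e-04]), 'contact_force': array([ 0.35776322, -0.11511911,  0.16865869]), 'wrist_torque': array([0.05505185, 0.06277314, 0.02980658]), 'opening': 1.0000915935174928} -0.0187
scene {'mtx': array([[471.97782188,   0.        , 283.94777017],
       [  0.        , 471.97782188, 218.57407349],
       [  0.        ,   0.        ,   1.        ]]), 'R': array([[-0.86699463,  0.49815304,  0.01280051],
       [ 0.41910959,  0.74284051, -0.52204897],
       [-0.26956902, -0.44724884, -0.85281945]]), 't': array([ 0.51866352, -0.21155642,  1.71936247])}
side {'mtx': array([[399.86511864,   0
[... 156 characters left out ...]
-0.43017204, -0.00976503],
       [-0.31097377, -0.63654144, -0.70576931],
       [ 0.29738638,  0.64013047, -0.70837443]]), 't': array([-0.53423633,  0.27048329,  1.25724075])}
wrist {'mtx': array([[335.6544662 ,   0.        , 276.42494939],
       [  0.        , 335.6544662 , 210.33836536],
       [  0.        ,   0.        ,   1.        ]]), 'hand_eye': array([[ 9.99999216e-01, -3.79771918e-04,  1.19331365e-03,
         1.22548568e-03],
       [ 5.63021914e-05,  9.65577986e-01,  2.60113724e-01,
        -6.56686519e-02],
       [-1.25102128e-03, -2.60113453e-01,  9.65577250e-01,
        -1.42065181e-01],
       [ 0.00000000e+00,  0.00000000e+00,  0.00000000e+00,
         1.00000000e+00]])}
```

View pics/scene0.png

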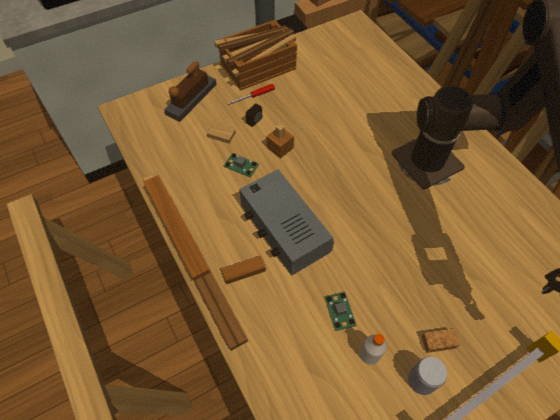

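View pics/side0.png

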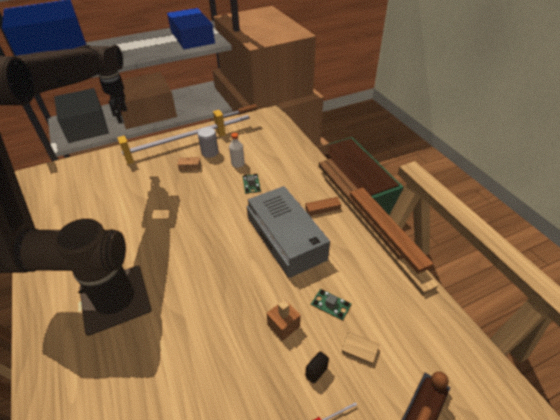

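View pics/wrist0.png

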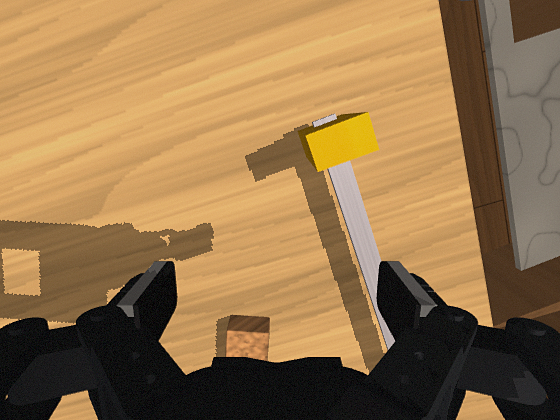

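```bash
cat > h.py <<'E'
import numpy as np, cv2
from plant import ctrl
from scipy.spatial.transform import Rotation as Rn
def cam(n,st=None):
    c=ctrl.get_calibration(n); K=c["mtx"]
    if n!="wrist": return K,c["R"],c["t"]
    st=st or ctrl.get_state()
    T=np.eye(4);T[:3,:3]=Rn.from_quat(st["tcp_rot"]).as_matrix();T[:3,3]=st["eef_pos"]
    M=np.linalg.inv(T@c["hand_eye"]); return K,M[:3,:3],M[:3,3]
def proj(cm,P):
    K,R,t=cm; q=(np.atleast_2d(P)@R.T+t)@K.T; return q[:,:2]/q[:,2:]
def back(cm,uv,z):
    K,R,t=cm; d=R.T@np.linalg.solve(K,[uv[0],uv[1],1]); o=-R.T@t
    return o+d*(z-o[2])/d[2]
def shot(n,name,crop=None,k=1):
    st=ctrl.get_state(); im=ctrl.read_camera(n)[:,:,::-1].copy(); cv2.imwrite(f"pics/raw_{name}.png",im)
    zoom(im,name,crop,k); return st,im
def zoom(im,name,crop=None,k=1):
    if crop: im=im[crop[1]:crop[3],crop[0]:crop[2]]
    cv2.imwrite(f"pics/{name}.png",cv2.resize(im,None,fx=k,fy=k,interpolation=cv2.INTER_CUBIC))
def tooldelta(target_xyz,st=None):
    st=st or ctrl.get_state(); R=Rn.from_quat(st["tcp_rot"]).as_matrix()
    return R.T@(np.array(target_xyz)-st["eef_pos"])
E
python3 - <<'E'
import cv2
from h import *
zoom(cv2.imread("pics/scene0.png"),"sz",(205,125,345,285),3.7)
zoom(cv2.imread("pics/side0.png"),"dz",(235,175,395,335),3.7)
E
```

```text
(no output)
```

View pics/sz.png

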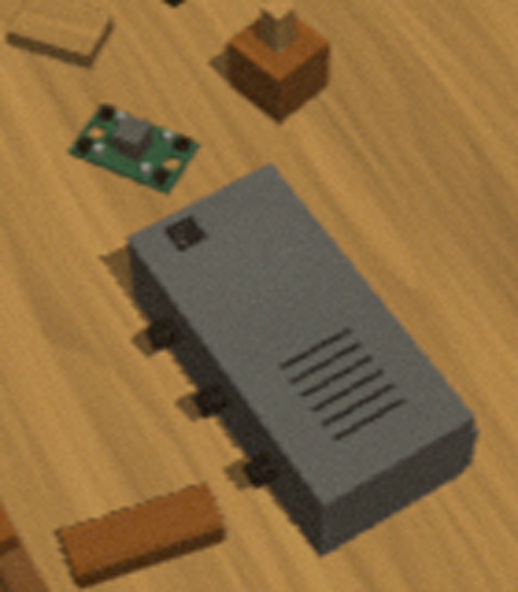

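View pics/dz.png

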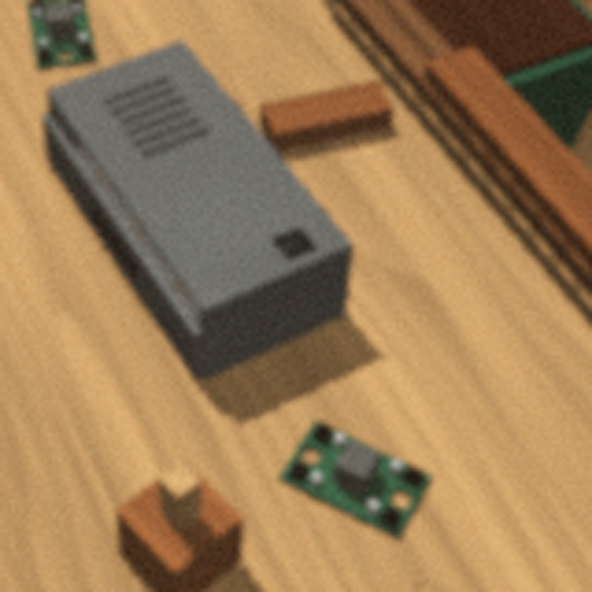

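Run:
```python
from h import *
S=cam("scene");D=cam("side")
s=lambda p:np.array(p)/3.7+[205,125]
d=lambda p:np.array(p)/3.7+[235,175]
print("box scene");[print(back(S,s(p),.1).round(4)) for p in [(272,165),(130,238),(322,503),(475,420)]]
print("box side");[print(back(D,d(p),.1).round(4)) for p in [(182,43),(50,92),(203,312),(350,248)]]
print("hole",back(S,s((186,233)),.1).round(4),back(D,d((294,243)),.1).round(4))
print("boardA blk",back(S,s((132,134)),.033).round(4),back(D,d((359,458)),.033).round(4))
print("stand scene top");[print(back(S,s(p),.066).round(4)) for p in [(231,46),(280,85),(329,46)]]
print("stand side top");[print(back(D,d(p),.066).round(4)) for p in [(120,517),(182,567),(240,522)]]
print("pin top",back(S,s((277,10)),.116).round(4),back(D,d((182,483)),.116).round(4))
print("boardA corners");[print(back(S,s(p),.005).round(4)) for p in [(103,104),(200,145),(170,192),(70,153)]]
print("B",back(S,(341,308),.033),back(D,(252,182),.033))
```

```text
box scene
[ 0.5278 -0.1612  0.1   ]
[ 0.6749 -0.1525  0.1   ]
[0.6591 0.1511 0.1   ]
[0.5118 0.1476 0.1   ]
box side
[0.6582 0.144  0.1   ]
[0.5133 0.1356 0.1   ]
[ 0.5285 -0.1699  0.1   ]
[ 0.6739 -0.1626  0.1   ]
hole [ 0.6299 -0.1333  0.1   ] [ 0.633  -0.1363  0.1   ]
boardA blk [ 0.6006 -0.3032  0.033 ] [ 0.6002 -0.3142  0.033 ]
stand scene top
[ 0.4787 -0.3278  0.066 ]
[ 0.4615 -0.2627  0.066 ]
[ 0.3963 -0.2818  0.066 ]
stand side top
[ 0.3955 -0.2972  0.066 ]
[ 0.4203 -0.356   0.066 ]
[ 0.4766 -0.3412  0.066 ]
pin top [ 0.44   -0.3068  0.116 ] [ 0.4384 -0.3192  0.116 ]
boardA corners
[ 0.5998 -0.3712  0.005 ]
[ 0.5407 -0.2796  0.005 ]
[ 0.5924 -0.2438  0.005 ]
[ 0.6548 -0.3325  0.005 ]
B [0.59324141 0.32659909 0.033     ] [0.58661707 0.2948743  0.033     ]
```

```bash
cat >> h.py <<'E'
def goal(x,y,z,yaw,st=None):
    """tool down, tool x axis at angle yaw (deg) in world"""
    st=st or ctrl.get_state(); R=Rn.from_quat(st["tcp_rot"]).as_matrix()
    a=np.radians(yaw); c,s=np.cos(a),np.sin(a)
    G=np.array([[c,s,0],[s,-c,0],[0,0,-1.]])
    d=R.T@(np.array([x,y,z])-st["eef_pos"]); r=Rn.from_matrix(R.T@G).as_rotvec()
    print("t%.2f"%st["time"],"xyz",d.round(4).tolist(),"dr",r.round(4).tolist(),"rows>=%.1f"%max(np.linalg.norm(d)/.0417,np.degrees(np.linalg.norm(r))/7.16))
def stt():
    s=ctrl.get_state(); R=Rn.from_quat(s["tcp_rot"]).as_matrix()
    print("t%.2f"%s["time"],s["eef_pos"].round(4),"yaw%.2f tilt%.2f"%(np.degrees(np.arctan2(R[1,0],R[0,0])),np.degrees(np.arccos(-R[2,2]))),"F",s["contact_force"].round(1),"M",s["wrist_torque"].round(2),"op%.3f"%s["opening"])
E
python3 -c "
from h import *
stt();goal(.55,.27,.30,90)"
```

```text
t0.15 [0.2023 0.6434 0.2302] yaw72.54 tilt0.11 F [ 0.1 -0.5 -0.3] M [-0.03 -0.05 -0.02] op0.999
t0.15 xyz [-0.252, 0.4437, -0.0694] dr [-0.0006, 0.0018, -0.3047] rows>=12.4
```

```bash
python3 -m jog '[{"grip":0,"xyz":[-0.021,0.037,-0.006],"dr":[0,0,-0.025]},{"grip":0,"xyz":[-0.042,0.074,-0.012],"dr":[0,0,-0.05]},{"grip":0,"xyz":[-0.252,0.444,-0.07],"dr":[0,0,-0.305]},{"grip":0,"xyz":[-0.252,0.444,-0.07],"dr":[0,0,-0.305]},{"grip":0,"xyz":[-0.252,0.444,-0.07],"dr":[0,0,-0.305]},{"grip":0,"xyz":[-0.252,0.444,-0.07],"dr":[0,0,-0.305]},{"grip":0,"xyz":[-0.252,0.444,-0.07],"dr":[0,0,-0.305]},{"grip":0,"xyz":[-0.252,0.444,-0.07],"dr":[0,0,-0.305]},{"grip":0,"xyz":[-0.252,0.444,-0.07],"dr":[0,0,-0.305]},{"grip":0,"xyz":[-0.252,0.444,-0.07],"dr":[0,0,-0.305]},{"grip":0,"xyz":[-0.252,0.444,-0.07],"dr":[0,0,-0.305]},{"grip":0,"xyz":[-0.252,0.444,-0.07],"dr":[0,0,-0.305]}]'
python3 -c "
from h import *
stt();goal(.55,.27,.30,90)"
```

```text
time: 1.15
eef_pos: [0.5388, 0.282, 0.2988]
tcp_rot: [0.707, 0.707, -0.0, -0.0]
contact_force: [0.8, 0.5, 0.2]
opening: 0.996
t1.15 [0.5388 0.282  0.2988] yaw90.01 tilt0.02 F [0.8 0.5 0.2] M [ 0.03 -0.01  0.1 ] op0.996
t1.15 xyz [-0.012, 0.0112, -0.0012] dr [-0.0004, 0.0, 0.0001] rows>=0.4
```

```bash
python3 -c "
from h import *
shot('wrist','w1',None,1.4);goal(.50,-.03,.36,90)"
```

```text
t1.20 xyz [-0.307, -0.042, -0.059] dr [0.0054, 0.0041, -0.0057] rows>=7.6
```

View pics/w1.png

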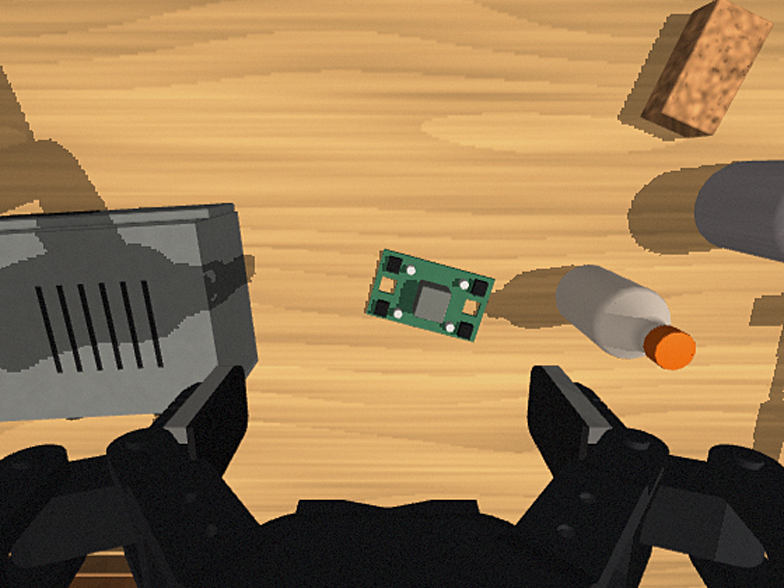

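Run:
```python
from h import *
st=ctrl.get_state(); W=cam("wrist",st)
for p in [(384,249),(496,277),(474,342),(364,314)]: print(back(W,np.array(p)/1.4,.005).round(4))
print('holes',back(W,np.array((386.5,285.5))/1.4,.005).round(4),back(W,np.array((471,307.5))/1.4,.005).round(4))
print('blk',back(W,np.array((434,303))/1.4,.033).round(4))
```

```text
[0.5541 0.2741 0.005 ]
[0.5816 0.3807 0.005 ]
[0.6477 0.3626 0.005 ]
[0.618  0.2541 0.005 ]
holes [0.5894 0.2763 0.005 ] [0.6119 0.3582 0.005 ]
blk [0.5989 0.3194 0.033 ]
```

```bash
python3 -m jog '[{"grip":0,"xyz":[-0.02,-0.003,-0.004],"dr":[0,0,0]},{"grip":0,"xyz":[-0.05,-0.007,-0.01],"dr":[0,0,0]},{"grip":0,"xyz":[-0.307,-0.042,-0.059],"dr":[0,0,0]},{"grip":0,"xyz":[-0.307,-0.042,-0.059],"dr":[0,0,0]},{"grip":0,"xyz":[-0.307,-0.042,-0.059],"dr":[0,0,0]},{"grip":0,"xyz":[-0.307,-0.042,-0.059],"dr":[0,0,0]},{"grip":0,"xyz":[-0.307,-0.042,-0.059],"dr":[0,0,0]},{"grip":0,"xyz":[-0.307,-0.042,-0.059],"dr":[0,0,0]},{"grip":0,"xyz":[-0.307,-0.042,-0.059],"dr":[0,0,0]},{"grip":0,"xyz":[-0.307,-0.042,-0.059],"dr":[0,0,0]},{"grip":0,"xyz":[-0.307,-0.042,-0.059],"dr":[0,0,0]}]'
python3 -c "
from h import *
stt();shot('wrist','w2',None,1.4)"
```

```text
time: 2.12
eef_pos: [0.4958, -0.0236, 0.3577]
tcp_rot: [0.708, 0.706, 0.0, -0.0]
contact_force: [-0.1, 0.2, 0.5]
opening: 1.0
t2.12 [ 0.4958 -0.0236  0.3577] yaw89.90 tilt0.04 F [-0.1  0.2  0.5] M [0.04 0.02 0.01] op1.000
```

View pics/w2.png

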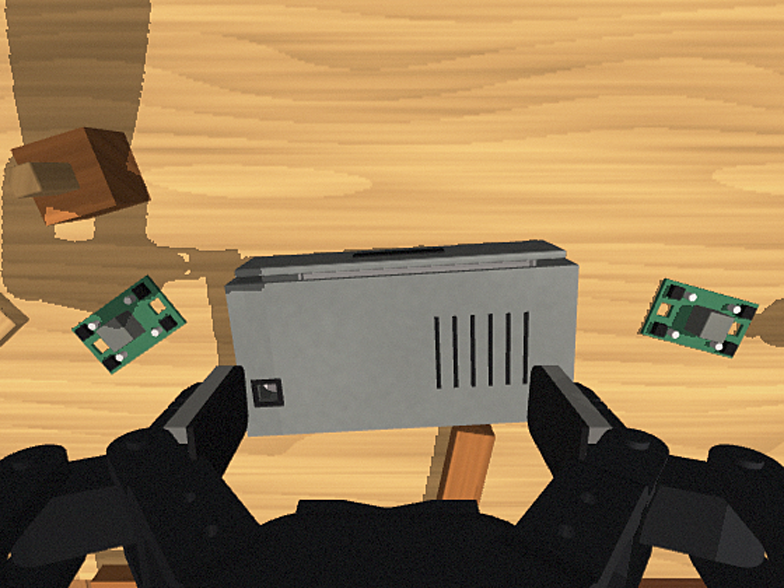

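Run:
```python
from h import *
st=ctrl.get_state(); W=cam("wrist",st)
b=lambda p,z:back(W,np.array(p)/1.4,z).round(4)
for p in [(227,291),(578,265),(575,420),(249,436)]: print('box',b(p,.1))
print('hole',b((267,392),.1))
print('A holes',b((156,307.5),.005),b((99,343),.005),'blk',b((120,330),.033))
for p in [(148,277),(186,320),(113,373),(72,328)]: print('A',b(p,.005))
for p in [(12,150),(85,127),(124,132.5),(44,224)]: print('stand?',b(p,.066))
import cv2
zoom(cv2.imread('pics/raw_w2.png'),'w2z',(0,70,150,190),5)
```

```text
box [ 0.5348 -0.1614  0.1   ]
box [0.5118 0.1446 0.1   ]
box [0.6616 0.1575 0.1   ]
box [ 0.6783 -0.1531  0.1   ]
hole [ 0.6321 -0.1328  0.1   ]
A holes [ 0.5782 -0.274   0.005 ] [ 0.6196 -0.3431  0.005 ] blk [ 0.5944 -0.3006  0.033 ]
A [ 0.5439 -0.2783  0.005 ]
A [ 0.5927 -0.2428  0.005 ]
A [ 0.656  -0.3329  0.005 ]
A [ 0.6019 -0.3701  0.005 ]
stand? [ 0.4152 -0.3511  0.066 ]
stand? [ 0.396  -0.2837  0.066 ]
stand? [ 0.4006 -0.2505  0.066 ]
stand? [ 0.4801 -0.3353  0.066 ]
```

View pics/w2z.png

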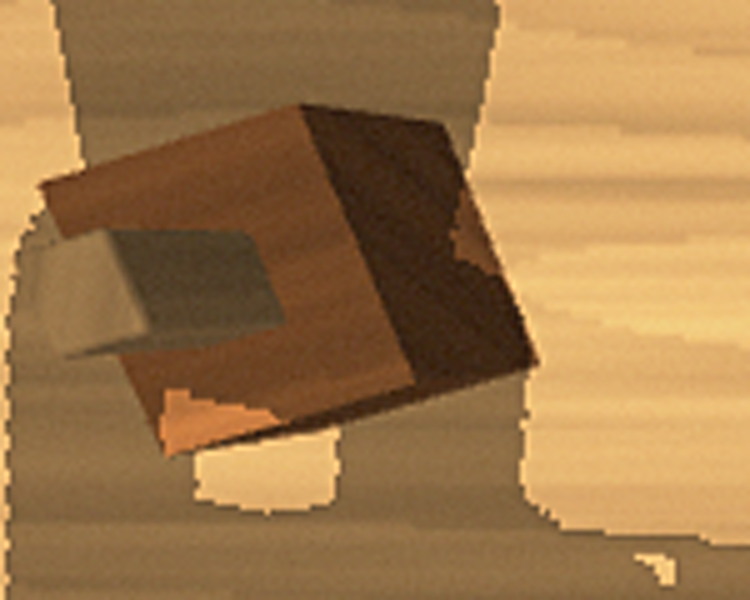

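Run:
```python
from h import *
st=ctrl.get_state(); W=cam("wrist",st)
C=[back(W,np.array(p)/5+[0,70],.066) for p in [(40,185),(300,104),(413,382),(167,455)]]
print(np.round(C,4),np.mean(C,0)); 
for a,b in [(0,1),(3,2)]:
  v=C[b]-C[a]; print(np.degrees(np.arctan2(v[1],v[0])),np.linalg.norm(v))
c=np.mean(C,0); goal(c[0],c[1],.2,106)
```

```text
[[ 0.415  -0.3518  0.066 ]
 [ 0.3961 -0.2846  0.066 ]
 [ 0.4629 -0.2671  0.066 ]
 [ 0.4813 -0.333   0.066 ]] [ 0.4388535  -0.30910631  0.066     ]
105.69022855247425 0.06978444058163226
105.64252946968125 0.06841598855042046
t2.17 xyz [-0.2864, -0.0568, 0.1572] dr [-0.0005, -0.0009, -0.2794] rows>=8.0
```

```bash
python3 -m jog '[{"grip":0,"xyz":[-0.02,-0.004,0.011],"dr":[0,0,-0.02]},{"grip":0,"xyz":[-0.05,-0.01,0.028],"dr":[0,0,-0.05]},{"grip":0,"xyz":[-0.287,-0.057,0.157],"dr":[0,0,-0.275]},{"grip":0,"xyz":[-0.287,-0.057,0.157],"dr":[0,0,-0.275]},{"grip":0,"xyz":[-0.287,-0.057,0.157],"dr":[0,0,-0.275]},{"grip":0,"xyz":[-0.287,-0.057,0.157],"dr":[0,0,-0.275]},{"grip":0,"xyz":[-0.287,-0.057,0.157],"dr":[0,0,-0.275]},{"grip":0,"xyz":[-0.287,-0.057,0.157],"dr":[0,0,-0.275]},{"grip":0,"xyz":[-0.287,-0.057,0.157],"dr":[0,0,-0.275]},{"grip":0,"xyz":[-0.287,-0.057,0.157],"dr":[0,0,-0.275]},{"grip":0,"xyz":[-0.287,-0.057,0.157],"dr":[0,0,-0.275]}]'
python3 -c "
from h import *
stt();shot('wrist','w3',None,1.4)"
```

```text
time: 3.08
eef_pos: [0.4389, -0.3093, 0.1989]
tcp_rot: [0.604, 0.797, 0.001, -0.002]
contact_force: [0.6, 0.5, -0.6]
opening: 0.998
t3.08 [ 0.4389 -0.3093  0.1989] yaw105.75 tilt0.23 F [ 0.6  0.5 -0.6] M [-0.04 -0.01  0.02] op0.998
```

View pics/w3.png

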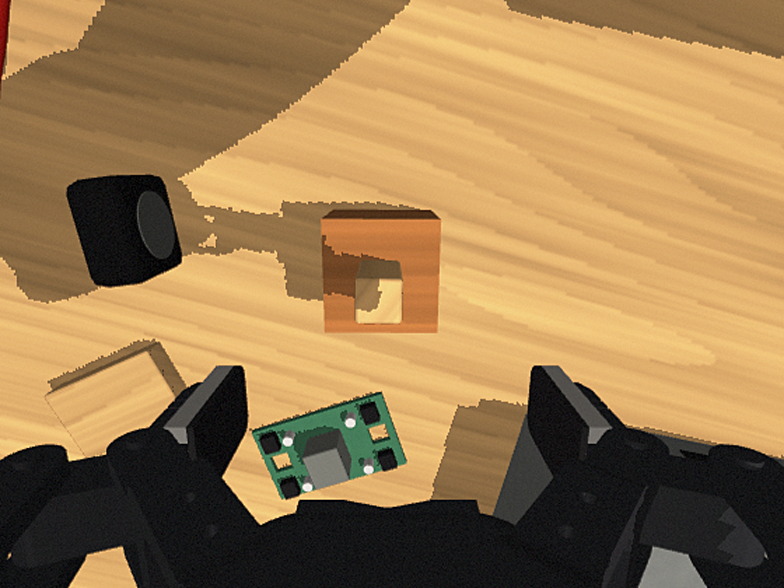

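Run:
```python
from h import *
st=ctrl.get_state(); W=cam("wrist",st)
b=lambda p,z:back(W,np.array(p)/1.4,z)
H=[b(p,.116) for p in [(356,279),(402,279),(402,324),(356.5,325)]]
S=[b(p,.066) for p in [(322,219),(440,219),(438,332),(325,332)]]
print(np.mean(H,0),np.mean(S,0))
for Q in (H,S):
  v=Q[1]-Q[0]+Q[2]-Q[3]; print(np.degrees(np.arctan2(v[1],v[0])))
print('A holes',b((379.5,432),.005).round(4),b((282,461.5),.005).round(4))
c=np.mean(H,0); goal(c[0],c[1],.075,105.75)
```

```text
[ 0.44022262 -0.31140563  0.116     ] [ 0.43893706 -0.31107134  0.066     ]
106.43519793787966
105.77765184202704
A holes [ 0.5763 -0.2746  0.005 ] [ 0.6242 -0.3444  0.005 ]
t3.13 xyz [-0.0028, 0.0, 0.1251] dr [-0.0003, -0.002, 0.0014] rows>=3.0
```

```bash
python3 -m jog '[{"grip":0,"xyz":[-0.002,0,0.03],"dr":[0,0,0]},{"grip":0,"xyz":[-0.002,0,0.06],"dr":[0,0,0]},{"grip":0,"xyz":[-0.002,0,0.09],"dr":[0,0,0]},{"grip":0,"xyz":[-0.002,0,0.11],"dr":[0,0,0]},{"grip":0,"xyz":[-0.002,0,0.123],"dr":[0,0,0]},{"grip":0,"xyz":[-0.002,0,0.123],"dr":[0,0,0]}]' 60
python3 -c "
from h import *
stt();shot('wrist','w4',None,1.4)"
```

```text
time: 3.63
eef_pos: [0.4391, -0.3087, 0.0752]
tcp_rot: [0.602, 0.798, 0.001, -0.003]
contact_force: [-0.5, -0.9, 0.2]
opening: 1.001
t3.63 [ 0.4391 -0.3087  0.0752] yaw105.94 tilt0.32 F [-0.5 -0.9  0.2] M [ 0.03  0.   -0.01] op1.001
```

```bash
python3 -m jog '[{"grip":0.6,"xyz":[0,0,0],"dr":[0,0,0]},{"grip":0.9,"xyz":[0,0,0],"dr":[0,0,0]},{"grip":1,"xyz":[0,0,0],"dr":[0,0,0]},{"grip":1,"xyz":[0,0,0],"dr":[0,0,0]},{"grip":1,"xyz":[0,0,0],"dr":[0,0,0]},{"grip":1,"xyz":[0,0,0],"dr":[0,0,0]},{"grip":1,"xyz":[0,0,0],"dr":[0,0,0]},{"grip":1,"xyz":[0,0,0],"dr":[0,0,0]}]' 60
python3 -c "
from h import *
stt();shot('wrist','w5',None,1.4)"
```

```text
time: 4.35
eef_pos: [0.44, -0.3127, 0.0788]
tcp_rot: [0.604, 0.797, 0.0, 0.001]
contact_force: [-0.8, 1.3, 5.1]
opening: 0.27
t4.35 [ 0.44   -0.3127  0.0788] yaw105.75 tilt0.08 F [-0.8  1.3  5.1] M [ 0.18  0.03 -0.01] op0.270
```

View pics/w5.png

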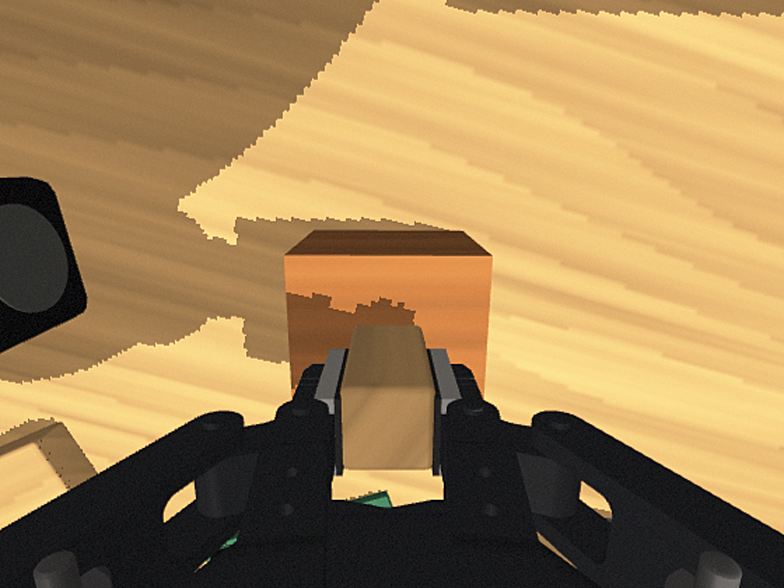

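```bash
cat >> h.py <<'E'
def avg(n=6):
    P=[];F=[];Q=[]
    for i in range(n):
        ctrl.read_camera("side"); s=ctrl.get_state(); P.append(s["eef_pos"]);F.append(s["contact_force"]);Q.append(s["tcp_rot"]*np.sign(s["tcp_rot"][0]))
    s=dict(s); s["eef_pos"]=np.mean(P,0); s["contact_force"]=np.mean(F,0); q=np.mean(Q,0); s["tcp_rot"]=q/np.linalg.norm(q)
    R=Rn.from_quat(s["tcp_rot"]).as_matrix()
    print("avg t%.2f"%s["time"],s["eef_pos"].round(4),"std",np.std(P,0).round(4),"yaw%.2f"%np.degrees(np.arctan2(R[1,0],R[0,0])),"axis",R[:,2].round(4),"F",s["contact_force"].round(1),"op%.3f"%s["opening"])
    return s
E
python3 -c "
from h import *
s=avg()"
```

```text
avg t4.70 [ 0.44   -0.3127  0.0788] std [0. 0. 0.] yaw105.76 axis [ 1.1e-03 -9.0e-04 -1.0e+00] F [-0.2  1.2  5.8] op0.270
```

```bash
python3 -m jog '[{"grip":1,"xyz":[0,0,-0.01],"dr":[0,0,0]},{"grip":1,"xyz":[0,0,-0.03],"dr":[0,0,0]},{"grip":1,"xyz":[0,0,-0.06],"dr":[0,0,0]},{"grip":1,"xyz":[0,0,-0.09],"dr":[0,0,0]},{"grip":1,"xyz":[0,0,-0.12],"dr":[0,0,0]},{"grip":1,"xyz":[0,0,-0.145],"dr":[0,0,0]},{"grip":1,"xyz":[0,0,-0.15],"dr":[0,0,0]},{"grip":1,"xyz":[0,0,-0.15],"dr":[0,0,0]}]' 60
python3 -c "
from h import *
st,_=shot('wrist','w6',None,1.4); stt();goal(.632,-.134,.21,105.75)"
```

```text
time: 5.37
eef_pos: [0.4401, -0.3129, 0.2298]
tcp_rot: [0.603, 0.797, -0.0, 0.002]
contact_force: [-0.1, 0.4, -1.3]
opening: 0.278
t5.42 [ 0.4393 -0.312   0.2274] yaw105.76 tilt0.01 F [ 0.7  0.3 -1.3] M [0.06 0.04 0.03] op0.273
t5.42 xyz [0.119, 0.2338, 0.0173] dr [-0.0001, -0.0001, 0.0002] rows>=6.3
```

View pics/w6.png

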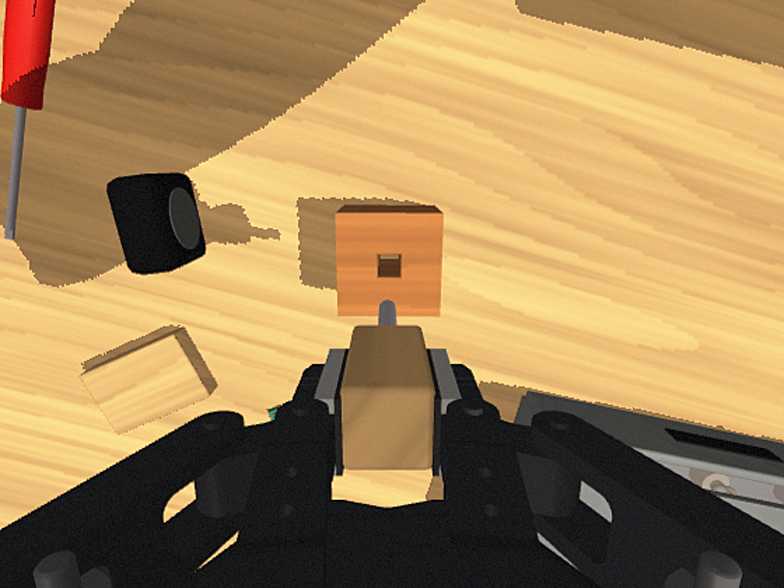

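```bash
python3 -c "
from h import *
st=ctrl.get_state();W=cam('wrist',st)
print('standhole',back(W,np.array((389,265))/1.4,.066))
z=st['eef_pos'][2]-.0728
print('tip',back(W,np.array((388,305))/1.4,z), st['eef_pos'])
"
python3 -m jog '[{"grip":1,"xyz":[0.01,0.02,0.001],"dr":[0,0,0]},{"grip":1,"xyz":[0.03,0.06,0.003],"dr":[0,0,0]},{"grip":1,"xyz":[0.119,0.234,0.017],"dr":[0,0,0]},{"grip":1,"xyz":[0.119,0.234,0.017],"dr":[0,0,0]},{"grip":1,"xyz":[0.119,0.234,0.017],"dr":[0,0,0]},{"grip":1,"xyz":[0.119,0.234,0.017],"dr":[0,0,0]},{"grip":1,"xyz":[0.119,0.234,0.017],"dr":[0,0,0]},{"grip":1,"xyz":[0.119,0.234,0.017],"dr":[0,0,0]},{"grip":1,"xyz":[0.119,0.234,0.017],"dr":[0,0,0]},{"grip":1,"xyz":[0.119,0.234,0.017],"dr":[0,0,0]}]' 60
python3 -c "
from h import *
st,_=shot('wrist','w7',None,1.4); stt()
shot('scene','s7',(210,130,350,280),4);shot('side','d7',(235,175,375,325),4)
W=cam('wrist',st)"
```

```text
standhole [ 0.43553307 -0.31032666  0.066     ]
tip [ 0.43710314 -0.31090219  0.15455606] [ 0.43927747 -0.31204237  0.22735606]
time: 6.25
eef_pos: [0.631, -0.1338, 0.2077]
tcp_rot: [0.603, 0.798, -0.001, -0.002]
contact_force: [0.2, -1.0, -0.5]
opening: 0.272
t6.30 [ 0.631  -0.1344  0.2085] yaw105.73 tilt0.23 F [ 0.3 -0.6 -2.1] M [-0.06  0.    0.04] op0.271
```

View pics/w7.png

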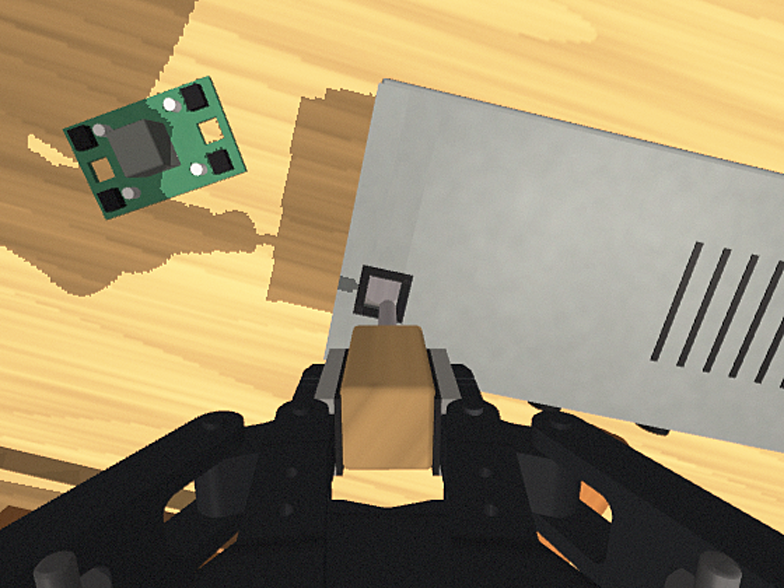

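View pics/s7.png

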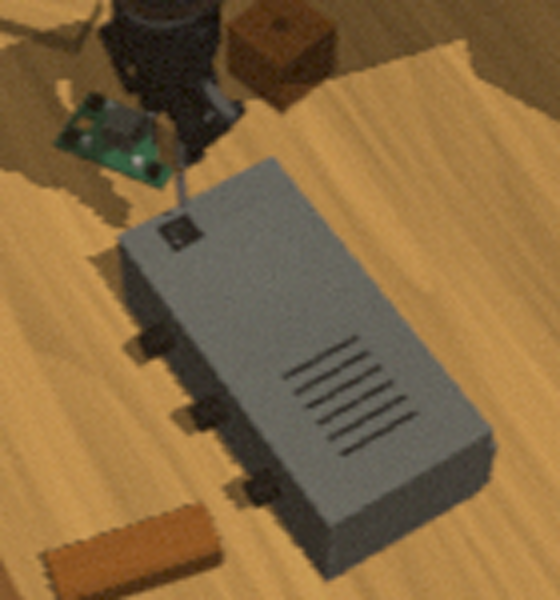

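View pics/d7.png

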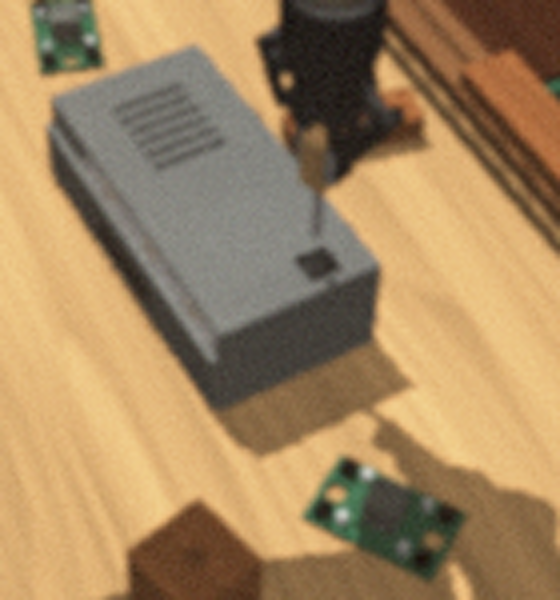

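```bash
python3 -c "
from h import *
import cv2
st=ctrl.get_state();W=cam('wrist',st)
print(st['eef_pos'],'hole',back(W,np.array((383.5,293.5))/1.4,.1))
zoom(cv2.imread('pics/raw_w7.png'),'w7z',(235,175,315,245),9)
"
```

```text
[ 0.63132373 -0.13505394  0.20995334] hole [ 0.63375557 -0.13499473  0.1       ]
```

View pics/w7z.png

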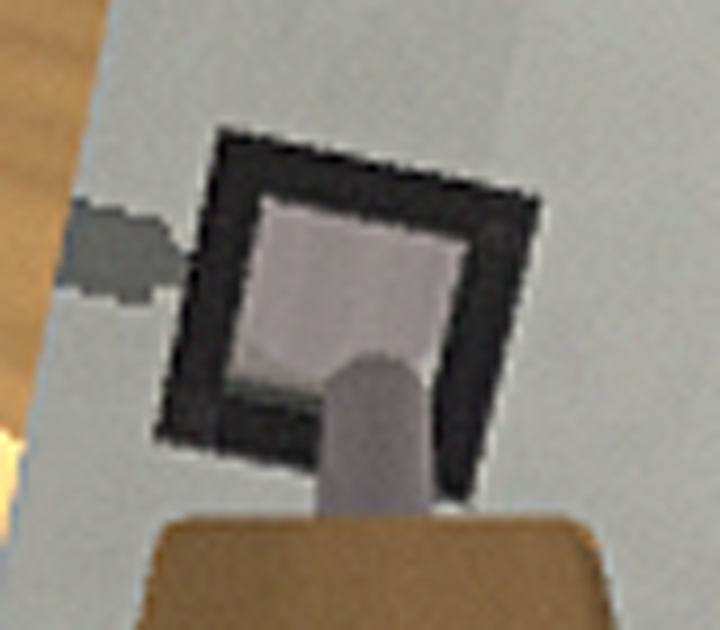

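```bash
python3 -c "
from h import *
import cv2
st=ctrl.get_state();W=cam('wrist',st)
f=lambda p,z:back(W,np.array(p)/9+[235,175],z)
h=f((348,318),.1);t=f((375,392),st['eef_pos'][2]-.0728)
print(h,t,h-t)
d=h-t; e=st['eef_pos']; goal(e[0]+d[0],e[1]+d[1],.175,105.75)
"
```

```text
[ 0.63434586 -0.13504182  0.1       ] [ 0.62960417 -0.13406262  0.13715334] [ 0.00474169 -0.0009792  -0.03715334]
t6.40 xyz [-0.0022, 0.0043, 0.0349] dr [-0.0014, -0.0007, -0.0014] rows>=0.8
```

```bash
python3 -m jog '[{"grip":1,"xyz":[-0.001,0.004,0.01],"dr":[0,0,0]},{"grip":1,"xyz":[-0.002,0.004,0.025],"dr":[0,0,0]},{"grip":1,"xyz":[-0.002,0.004,0.032],"dr":[0,0,0]},{"grip":1,"xyz":[-0.002,0.004,0.032],"dr":[0,0,0]},{"grip":1,"xyz":[-0.002,0.004,0.032],"dr":[0,0,0]}]' 60
python3 -c "
from h import *
shot('wrist','w8',(215,165,335,255),6.5); stt()
shot('scene','s8',(210,150,290,210),8);shot('side','d8',(285,215,355,265),9)"
```

```text
time: 6.82
eef_pos: [0.6362, -0.1351, 0.1779]
tcp_rot: [0.604, 0.797, -0.0, -0.001]
contact_force: [0.6, -0.3, -2.2]
opening: 0.273
t6.87 [ 0.6368 -0.1352  0.1789] yaw105.74 tilt0.00 F [-0.4 -0.3 -0.2] M [-0.01  0.03 -0.02] op0.269
```

View pics/w8.png

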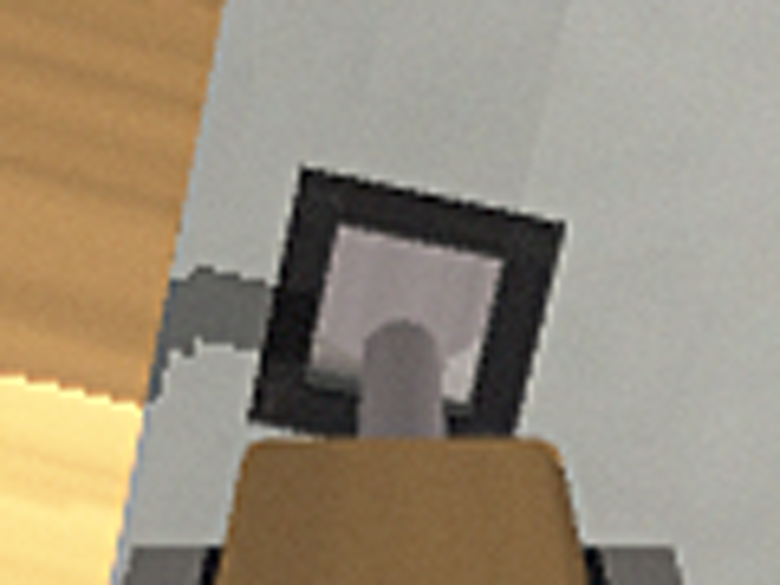

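View pics/s8.png

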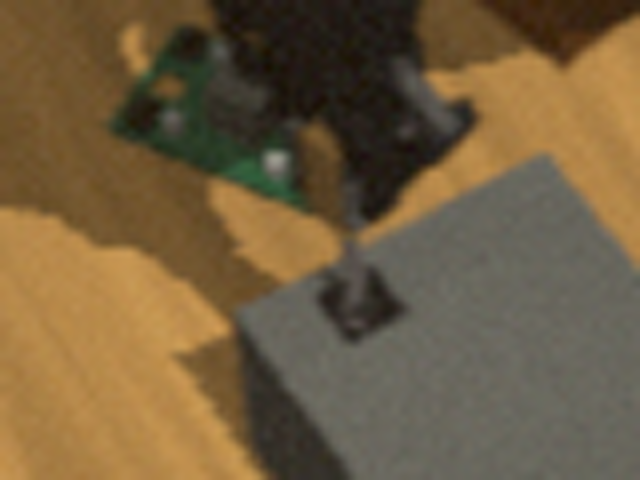

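View pics/d8.png

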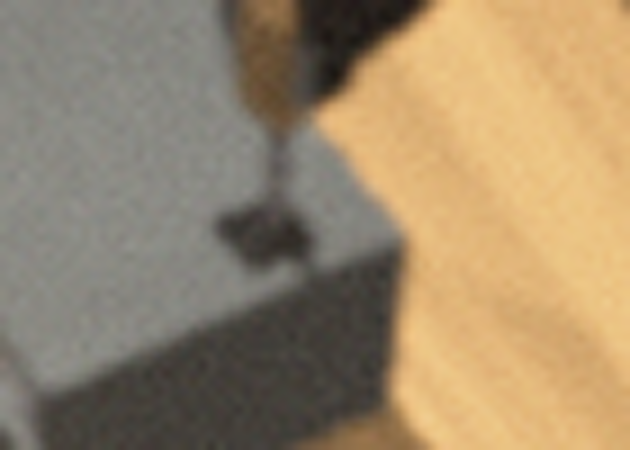

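```bash
python3 -c "
from h import *
st=ctrl.get_state();W=cam('wrist',st)
f=lambda p,z:back(W,np.array(p)/6.5+[215,165],z)
h=f((408,303),.1);t=f((401,353),st['eef_pos'][2]-.0728)
d=h-t;print(h,t,d); e=st['eef_pos']; goal(e[0]+d[0],e[1]+d[1],.178,105.75)
"
```

```text
[ 0.63276959 -0.13434907  0.1       ] [ 0.63624303 -0.13414486  0.10700183] [-0.00347344 -0.00020422 -0.00700183]
t6.97 xyz [0.0007, -0.0034, 0.0018] dr [0.0013, 0.001, 0.0001] rows>=0.1
```

```bash
python3 -m jog '[{"grip":1,"xyz":[0,-0.002,0.002],"dr":[0,0,0]},{"grip":1,"xyz":[0,-0.002,0.01],"dr":[0,0,0]},{"grip":1,"xyz":[0,-0.002,0.02],"dr":[0,0,0]},{"grip":1,"xyz":[0,-0.002,0.028],"dr":[0,0,0]},{"grip":1,"xyz":[0,-0.002,0.028],"dr":[0,0,0]}]' 80
python3 -c "
from h import *
avg(2)"
```

```text
time: 7.38
eef_pos: [0.6331, -0.1348, 0.1473]
tcp_rot: [0.603, 0.797, -0.001, -0.003]
contact_force: [0.1, -0.8, -1.5]
opening: 0.272
avg t7.48 [ 0.6339 -0.1351  0.1489] std [0.0003 0.0001 0.0006] yaw105.77 axis [-0.0031  0.0012 -1.    ] F [ 0.2  0.5 -0.8] op0.267
```

Clear through the hole, no contact force. Now press.

```bash
python3 -m jog '[{"grip":1,"xyz":[0,0,0.005],"dr":[0,0,0]},{"grip":1,"xyz":[0,0,0.01],"dr":[0,0,0]},{"grip":1,"xyz":[0,0,0.015],"dr":[0,0,0]},{"grip":1,"xyz":[0,0,0.019],"dr":[0,0,0]},{"grip":1,"xyz":[0,0,0.022],"dr":[0,0,0]},{"grip":1,"xyz":[0,0,0.022],"dr":[0,0,0]},{"grip":1,"xyz":[0,0,0.022],"dr":[0,0,0]},{"grip":1,"xyz":[0,0,0.022],"dr":[0,0,0]}]' 80
python3 -c "
from h import *
avg(2);shot('side','d9',(215,175,395,335),3.5)"
```

```text
time: 8.15
eef_pos: [0.6357, -0.1358, 0.1299]
tcp_rot: [0.603, 0.797, 0.0, 0.001]
contact_force: [0.2, 0.5, 5.9]
opening: 0.271
avg t8.25 [ 0.6357 -0.1357  0.13  ] std [0. 0. 0.] yaw105.77 axis [ 2.2e-03 -8.0e-04 -1.0e+00] F [ 0.6 -0.4  5.1] op0.272
```

View pics/d9.png

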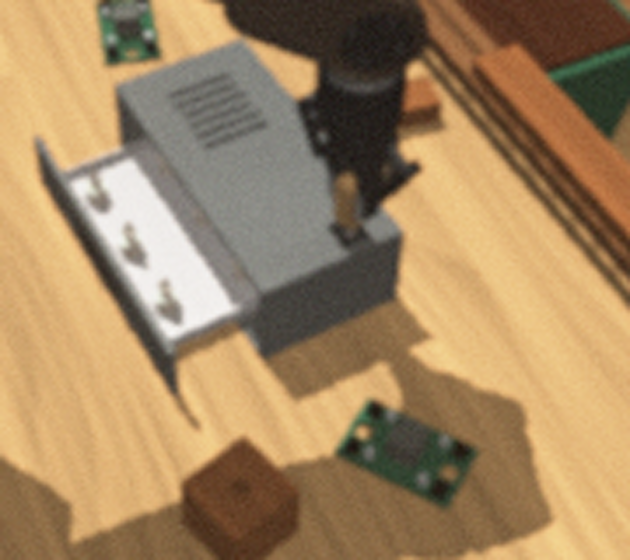

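```bash
python3 -m jog '[{"grip":1,"xyz":[0,0,-0.005],"dr":[0,0,0]},{"grip":1,"xyz":[0,0,-0.02],"dr":[0,0,0]},{"grip":1,"xyz":[0,0,-0.04],"dr":[0,0,0]},{"grip":1,"xyz":[0,0,-0.07],"dr":[0,0,0]},{"grip":1,"xyz":[0,0,-0.095],"dr":[0,0,0]},{"grip":1,"xyz":[0,0,-0.1],"dr":[0,0,0]},{"grip":1,"xyz":[0,0,-0.1],"dr":[0,0,0]}]' 80
python3 -c "
from h import *
stt();goal(.4395,-.312,.225,105.75);shot('side','d10',(215,175,395,335),3.5)"
```

```text
time: 8.88
eef_pos: [0.6355, -0.1357, 0.2306]
tcp_rot: [0.603, 0.797, 0.0, 0.002]
contact_force: [-0.0, -0.5, -1.3]
opening: 0.27
t8.88 [ 0.6355 -0.1357  0.2306] yaw105.77 tilt0.18 F [-0.  -0.5 -1.3] M [-0.07  0.01 -0.  ] op0.270
t8.88 xyz [-0.1164, -0.2365, 0.0052] dr [0.0025, 0.0019, 0.0003] rows>=6.3
```

View pics/d10.png

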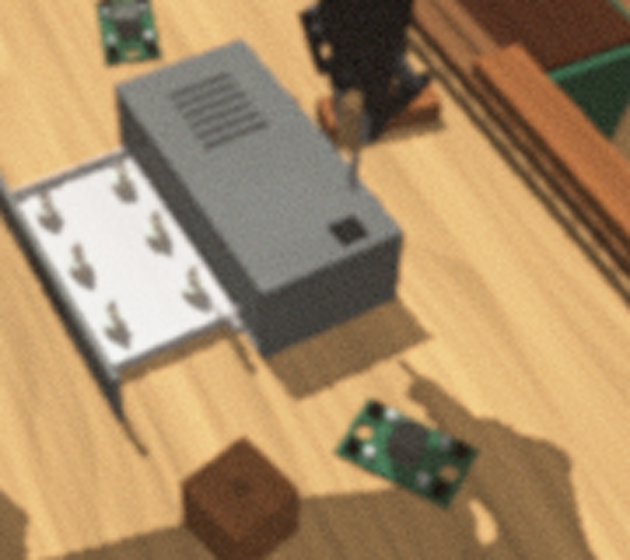

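```bash
python3 -m jog '[{"grip":1,"xyz":[-0.01,-0.02,0.001],"dr":[0,0,0]},{"grip":1,"xyz":[-0.03,-0.06,0.002],"dr":[0,0,0]},{"grip":1,"xyz":[-0.116,-0.236,0.003],"dr":[0,0,0]},{"grip":1,"xyz":[-0.116,-0.236,0.003],"dr":[0,0,0]},{"grip":1,"xyz":[-0.116,-0.236,0.003],"dr":[0,0,0]},{"grip":1,"xyz":[-0.116,-0.236,0.003],"dr":[0,0,0]},{"grip":1,"xyz":[-0.116,-0.236,0.003],"dr":[0,0,0]},{"grip":1,"xyz":[-0.116,-0.236,0.003],"dr":[0,0,0]},{"grip":1,"xyz":[-0.116,-0.236,0.003],"dr":[0,0,0]},{"grip":1,"xyz":[-0.116,-0.236,0.003],"dr":[0,0,0]}]' 80
python3 -c "
from h import *
avg(2);goal(.4396,-.3122,.16,105.75);shot('wrist','w11',None,1.4)"
```

```text
time: 9.77
eef_pos: [0.4386, -0.3103, 0.2235]
tcp_rot: [0.604, 0.797, 0.001, -0.002]
contact_force: [0.2, -0.1, -0.7]
opening: 0.274
avg t9.87 [ 0.4394 -0.3101  0.2242] std [0.0002 0.     0.0002] yaw105.82 axis [-0.0017  0.0023 -1.    ] F [ 0.6  0.6 -1.2] op0.271
t9.87 xyz [-0.0023, -0.0005, 0.0644] dr [-0.0009, -0.0024, 0.0017] rows>=1.5
```

View pics/w11.png

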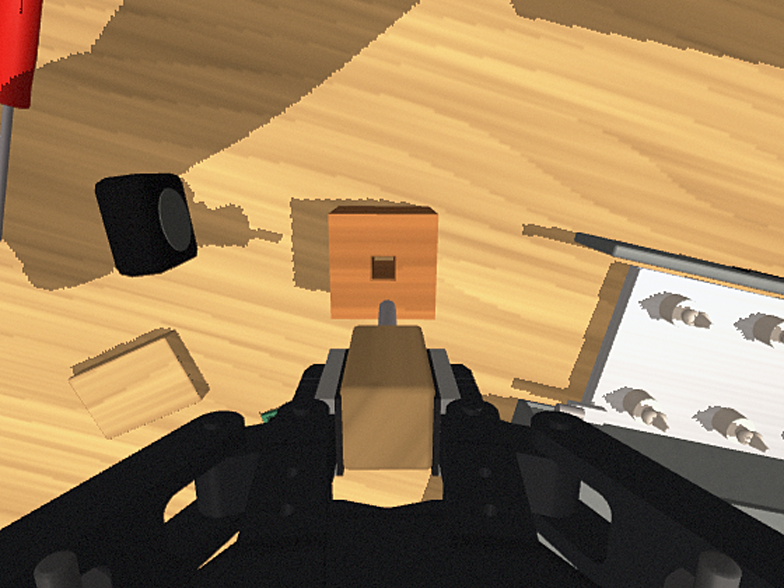

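```bash
python3 -m jog '[{"grip":1,"xyz":[-0.002,0,0.02],"dr":[0,0,0]},{"grip":1,"xyz":[-0.002,0,0.05],"dr":[0,0,0]},{"grip":1,"xyz":[-0.002,0,0.07],"dr":[0,0,0]},{"grip":1,"xyz":[-0.002,0,0.075],"dr":[0,0,0]},{"grip":1,"xyz":[-0.002,0,0.075],"dr":[0,0,0]},{"grip":1,"xyz":[-0.002,0,0.075],"dr":[0,0,0]}]' 80
python3 -c "
from h import *
avg(2);goal(.4396,-.3122,.12,105.75);shot('wrist','w12',(215,155,345,265),6)"
```

```text
time: 10.42
eef_pos: [0.4406, -0.313, 0.1515]
tcp_rot: [0.603, 0.798, -0.0, 0.0]
contact_force: [-0.2, -0.7, -0.2]
opening: 0.267
avg t10.52 [ 0.441  -0.3137  0.1526] std [0.     0.0001 0.0002] yaw105.81 axis [ 0.0021 -0.0022 -1.    ] F [-0.2 -0.1 -0.9] op0.271
t10.52 xyz [0.002, -0.001, 0.0328] dr [0.0016, 0.003, 0.001] rows>=0.8
```

View pics/w12.png

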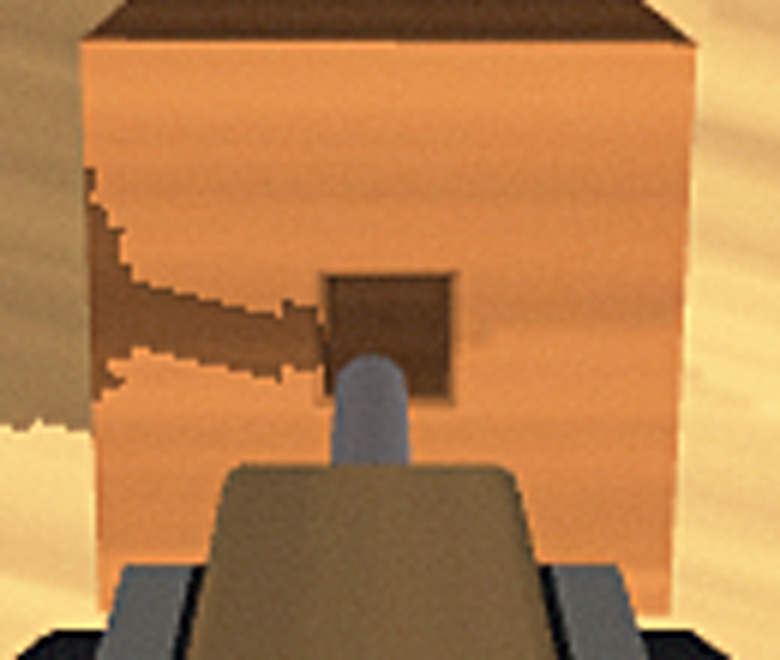

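```bash
python3 -c "
from h import *
st=ctrl.get_state();W=cam('wrist',st)
f=lambda p,z:back(W,np.array(p)/6+[215,155],z)
h=f((388,338),.066);t=f((371,390),st['eef_pos'][2]-.0728)
d=h-t;print(h,t,d); e=st['eef_pos']; goal(e[0]+d[0],e[1]+d[1],.135,105.75)
"
```

```text
[ 0.437842   -0.31143528  0.066     ] [ 0.44043516 -0.31277506  0.08008554] [-0.00259316  0.00133978 -0.01408554]
t10.57 xyz [0.0021, -0.0022, 0.0179] dr [0.0017, 0.0033, 0.0008] rows>=0.4
```

```bash
python3 -m jog '[{"grip":1,"xyz":[0.002,-0.0015,0],"dr":[0,0,0]},{"grip":1,"xyz":[0.002,-0.0015,0.01],"dr":[0,0,0]},{"grip":1,"xyz":[0.002,-0.0015,0.018],"dr":[0,0,0]},{"grip":1,"xyz":[0.002,-0.0015,0.026],"dr":[0,0,0]},{"grip":1,"xyz":[0.002,-0.0015,0.026],"dr":[0,0,0]},{"grip":1,"xyz":[0.002,-0.0015,0.026],"dr":[0,0,0]}]' 80
python3 -c "
from h import *
avg(2)"
```

```text
time: 11.07
eef_pos: [0.4372, -0.3111, 0.1235]
tcp_rot: [0.603, 0.797, 0.0, -0.001]
contact_force: [-0.6, 0.5, -0.9]
opening: 0.271
avg t11.17 [ 0.4377 -0.3116  0.1244] std [0.0001 0.0001 0.0003] yaw105.76 axis [-5.e-04  5.e-04 -1.e+00] F [ 0.6  0.4 -0.6] op0.269
```

```bash
python3 -m jog '[{"grip":1,"xyz":[0,0,0.01],"dr":[0,0,0]},{"grip":1,"xyz":[0,0,0.025],"dr":[0,0,0]},{"grip":1,"xyz":[0,0,0.036],"dr":[0,0,0]},{"grip":1,"xyz":[0,0,0.042],"dr":[0,0,0]},{"grip":1,"xyz":[0,0,0.046],"dr":[0,0,0]},{"grip":1,"xyz":[0,0,0.046],"dr":[0,0,0]},{"grip":1,"xyz":[0,0,0.046],"dr":[0,0,0]}]' 80
python3 -c "
from h import *
avg(2)"
```

```text
time: 11.75
eef_pos: [0.4381, -0.3119, 0.0789]
tcp_rot: [0.603, 0.797, -0.0, 0.0]
contact_force: [0.6, 0.4, -1.3]
opening: 0.266
avg t11.85 [ 0.4381 -0.3118  0.0789] std [0. 0. 0.] yaw105.77 axis [ 6.e-04 -6.e-04 -1.e+00] F [-0.2  0.1 -0. ] op0.272
```

```bash
python3 -m jog '[{"grip":0.6,"xyz":[0,0,0],"dr":[0,0,0]},{"grip":0.4,"xyz":[0,0,0],"dr":[0,0,0]},{"grip":0,"xyz":[0,0,0],"dr":[0,0,0]},{"grip":0,"xyz":[0,0,0],"dr":[0,0,0]},{"grip":0,"xyz":[0,0,0],"dr":[0,0,0]},{"grip":0,"xyz":[0,0,-0.02],"dr":[0,0,0]},{"grip":0,"xyz":[0,0,-0.05],"dr":[0,0,0]},{"grip":0,"xyz":[0,0,-0.09],"dr":[0,0,0]},{"grip":0,"xyz":[0,0,-0.12],"dr":[0,0,0]},{"grip":0,"xyz":[0,0,-0.12],"dr":[0,0,0]}]' 60
python3 -c "
from h import *
stt();shot('wrist','w13',None,1.4);shot('side','d13',(215,175,395,335),3.5)"
```

```text
time: 12.68
eef_pos: [0.4409, -0.3147, 0.2073]
tcp_rot: [0.603, 0.797, -0.001, 0.007]
contact_force: [-0.3, -0.0, 0.8]
opening: 0.999
t12.68 [ 0.4409 -0.3147  0.2073] yaw105.78 tilt0.84 F [-0.3 -0.   0.8] M [ 0.   -0.03 -0.  ] op0.999
```

View pics/w13.png

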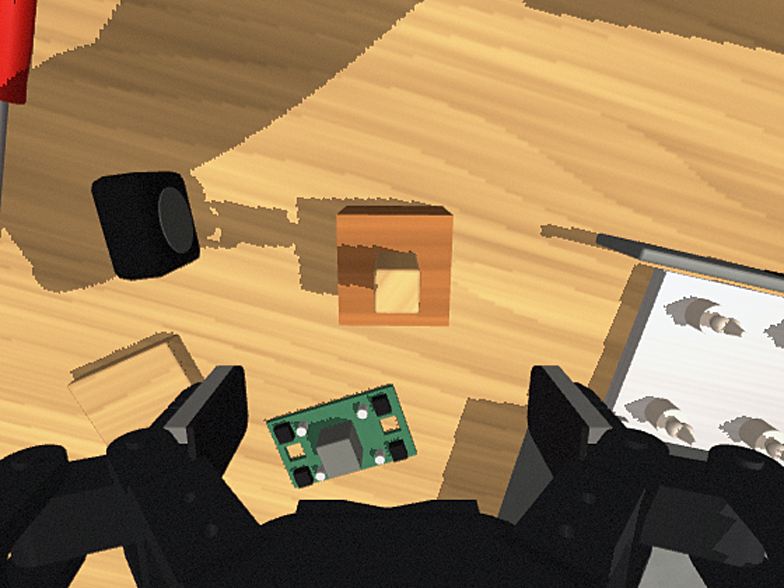

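View pics/d13.png

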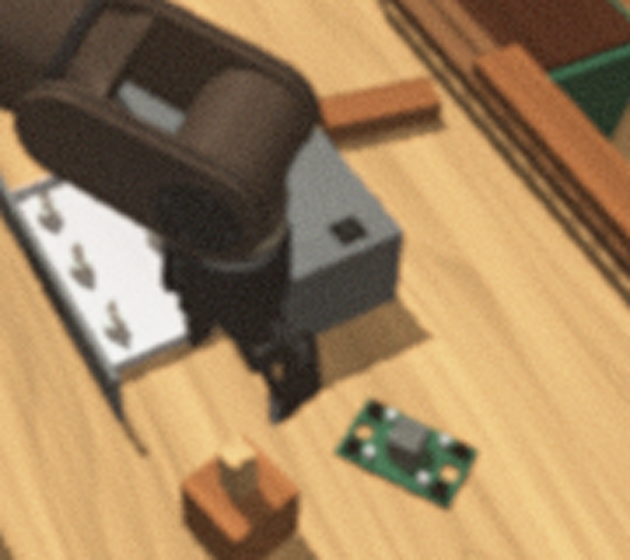

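```bash
python3 -c "
from h import *
avg(2);goal(.5,-.01,.30,93.3)"
```

```text
avg t12.88 [ 0.4374 -0.3112  0.198 ] std [0.0003 0.0002 0.0006] yaw105.77 axis [-9.e-04  9.e-04 -1.e+00] F [0.1 0.1 0. ] op1.001
t12.88 xyz [0.2728, 0.1421, -0.1022] dr [-0.0014, -0.0021, 0.2176] rows>=7.8
```

```bash
python3 -m jog '[{"grip":0,"xyz":[0.015,0.008,-0.02],"dr":[0,0,0.02]},{"grip":0,"xyz":[0.04,0.02,-0.04],"dr":[0,0,0.04]},{"grip":0,"xyz":[0.273,0.142,-0.102],"dr":[0,0,0.218]},{"grip":0,"xyz":[0.273,0.142,-0.102],"dr":[0,0,0.218]},{"grip":0,"xyz":[0.273,0.142,-0.102],"dr":[0,0,0.218]},{"grip":0,"xyz":[0.273,0.142,-0.102],"dr":[0,0,0.218]},{"grip":0,"xyz":[0.273,0.142,-0.102],"dr":[0,0,0.218]},{"grip":0,"xyz":[0.273,0.142,-0.102],"dr":[0,0,0.218]},{"grip":0,"xyz":[0.273,0.142,-0.102],"dr":[0,0,0.218]},{"grip":0,"xyz":[0.273,0.142,-0.102],"dr":[0,0,0.218]},{"grip":0,"xyz":[0.273,0.142,-0.102],"dr":[0,0,0.218]}]'
python3 -c "
from h import *
avg(2);shot('wrist','w14',None,1.4)"
```

```text
time: 13.8
eef_pos: [0.4998, -0.0092, 0.299]
tcp_rot: [0.686, 0.728, -0.001, -0.001]
contact_force: [-0.3, -1.4, -0.3]
opening: 1.001
avg t13.90 [ 0.4996 -0.0105  0.2988] std [0.     0.0003 0.0001] yaw93.29 axis [-3.6e-03  2.0e-04 -1.0e+00] F [ 0.1 -0.5 -0. ] op0.998
```

View pics/w14.png

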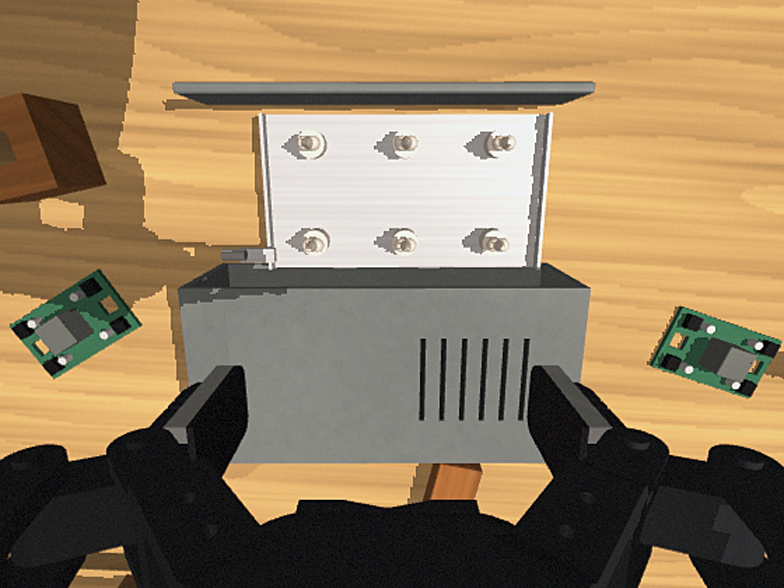

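```bash
python3 -c "
from h import *
import cv2
im=cv2.imread('pics/raw_w14.png')
zoom(im,'w14a',(190,75,390,190),4)"
```

```text
(no output)
```

View pics/w14a.png

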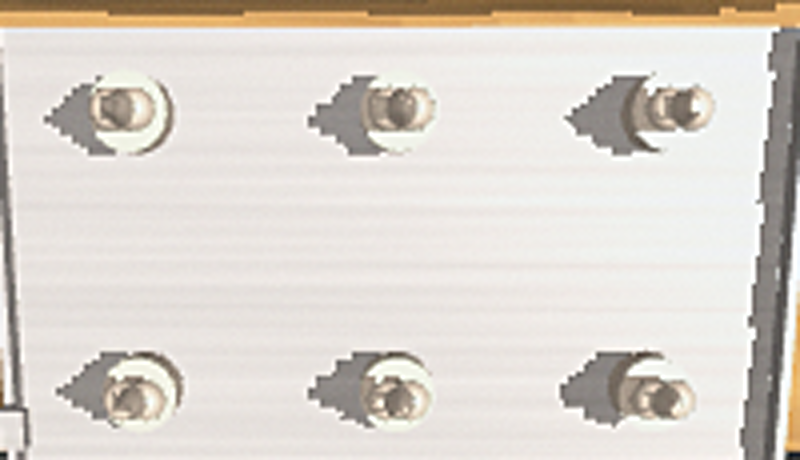

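```bash
cat > bays.py <<'E'
from h import *
from scipy.optimize import least_squares
def fit(st,pts,zs=.056,tri=None):
    W=cam("wrist",st)
    X=np.array([[dx,dy,zs] for dx in (-.042,.042) for dy in (-.08,0,.08)])
    def w(p):
        c,s=np.cos(p[2]),np.sin(p[2]); return X@np.array([[c,s,0],[-s,c,0],[0,0,1]])+[p[0],p[1],0]
    r=least_squares(lambda p:(proj(W,w(p))-pts).ravel(),[.45,0,.05])
    p=r.x; print("bay1",p[:2].round(4),"yaw",np.degrees(p[2]).round(2),"res",r.fun.reshape(-1,2).round(1).tolist())
    c,s=np.cos(p[2]),np.sin(p[2])
    print("bay0(left)",(p[0]-.08*s).round(4),(p[1]+.08*c).round(4),"bay2(right)",(p[0]+.08*s).round(4),(p[1]-.08*c).round(4))
E
python3 - <<'E'
from bays import *
st=ctrl.get_state()
f=lambda L:np.array(L)/4+[190,75]
fit(st,f([(118,105),(403,103),(688,105),(130,402),(399,400),(666,399)]))
fit(st,f([(134,115),(400,115),(665,115),(143,390),(398,390),(650,390)]),.028)
W=cam('wrist',st); g=lambda p,z:back(W,np.array(p)/1.4,z).round(4)
print('A',g((110,304.5),.005),g((50,346),.005)); print('B',g((677,341),.005),g((759,367),.005))
print('panel',g((173,83),.071),g((595,83),.071), 'lid',g((182,291),.1),g((589,288),.1))
E
```

```text
bay1 [0.454  0.0035] yaw 3.2 res [[-2.2, -1.2], [-0.2, -0.7], [1.8, -1.2], [-1.9, 0.9], [0.0, 1.4], [2.4, 1.6]]
bay0(left) 0.4495 0.0833 bay2(right) 0.4585 -0.0764
bay1 [0.4553 0.004 ] yaw 3.19 res [[-1.7, -1.1], [-0.0, -1.1], [1.8, -1.1], [-1.1, 1.3], [-0.3, 1.3], [1.3, 1.3]]
bay0(left) 0.4508 0.0839 bay2(right) 0.4597 -0.0759
A [ 0.5757 -0.2729  0.005 ] [ 0.622  -0.3361  0.005 ]
B [0.5826 0.2823 0.005 ] [0.6055 0.3705 0.005 ]
panel [ 0.383 -0.172  0.071] [0.3658 0.1348 0.071 ] lid [ 0.5315 -0.1617  0.1   ] [0.5123 0.1428 0.1   ]
```

```bash
cat >> bays.py <<'E'
def fit2(st,pts,zs=.056):
    W=cam("wrist",st)
    X=np.array([[dx,dy,zs] for dx in (-.042,.042) for dy in (-.08,0,.08)])
    def w(p):
        c,s=np.cos(p[2]),np.sin(p[2]); return X@np.array([[c,s,0],[-s,c,0],[0,0,1]])+[p[0],p[1],p[3]]
    r=least_squares(lambda p:(proj(W,w(p))-pts).ravel(),[.45,0,.05,0])
    p=r.x; print("bay1",p[:2].round(4),"dz",p[3].round(4),"yaw",np.degrees(p[2]).round(2),"res",r.fun.reshape(-1,2).round(1).tolist())
E
python3 - <<'E'
from bays import *
st=ctrl.get_state()
f=lambda L:np.array(L)/4+[190,75]
fit2(st,f([(118,105),(403,103),(688,105),(130,402),(399,400),(666,399)]))
fit2(st,f([(134,115),(400,115),(665,115),(143,390),(398,390),(650,390)]),.028)
E
```

```text
bay1 [0.4543 0.004 ] dz -0.0117 yaw 3.21 res [[0.0, -0.2], [-0.2, 0.3], [-0.4, -0.2], [0.1, -0.3], [0.1, 0.1], [0.5, 0.3]]
bay1 [0.4556 0.0045] dz -0.011 yaw 3.2 res [[0.1, -0.3], [-0.1, -0.3], [-0.0, -0.3], [0.5, 0.3], [-0.2, 0.3], [-0.3, 0.3]]
```

```bash
python3 -c "
from h import *
goal(.60,-.309,.20,32)"
```

```text
t13.95 xyz [-0.303, 0.0839, 0.0986] dr [-0.0031, 0.0013, 1.0681] rows>=8.5
```

```bash
python3 -m jog '[{"grip":0,"xyz":[-0.015,0.004,0.005],"dr":[0,0,0.05]},{"grip":0,"xyz":[-0.04,0.011,0.013],"dr":[0,0,0.15]},{"grip":0,"xyz":[-0.303,0.084,0.098],"dr":[0,0,1.068]},{"grip":0,"xyz":[-0.303,0.084,0.098],"dr":[0,0,1.068]},{"grip":0,"xyz":[-0.303,0.084,0.098],"dr":[0,0,1.068]},{"grip":0,"xyz":[-0.303,0.084,0.098],"dr":[0,0,1.068]},{"grip":0,"xyz":[-0.303,0.084,0.098],"dr":[0,0,1.068]},{"grip":0,"xyz":[-0.303,0.084,0.098],"dr":[0,0,1.068]},{"grip":0,"xyz":[-0.303,0.084,0.098],"dr":[0,0,1.068]},{"grip":0,"xyz":[-0.303,0.084,0.098],"dr":[0,0,1.068]},{"grip":0,"xyz":[-0.303,0.084,0.098],"dr":[0,0,1.068]},{"grip":0,"xyz":[-0.303,0.084,0.098],"dr":[0,0,1.068]}]'
python3 -c "
from h import *
avg(2);shot('wrist','w15',None,1.4)"
```

```text
time: 14.95
eef_pos: [0.6003, -0.3093, 0.2015]
tcp_rot: [0.961, 0.276, -0.001, -0.001]
contact_force: [0.8, 0.4, 0.4]
opening: 0.999
avg t15.05 [ 0.6009 -0.3083  0.2028] std [0.0002 0.0003 0.0004] yaw32.10 axis [-3.e-04  3.e-04 -1.e+00] F [-0.1  0.5  0.7] op0.999
```

View pics/w15.png

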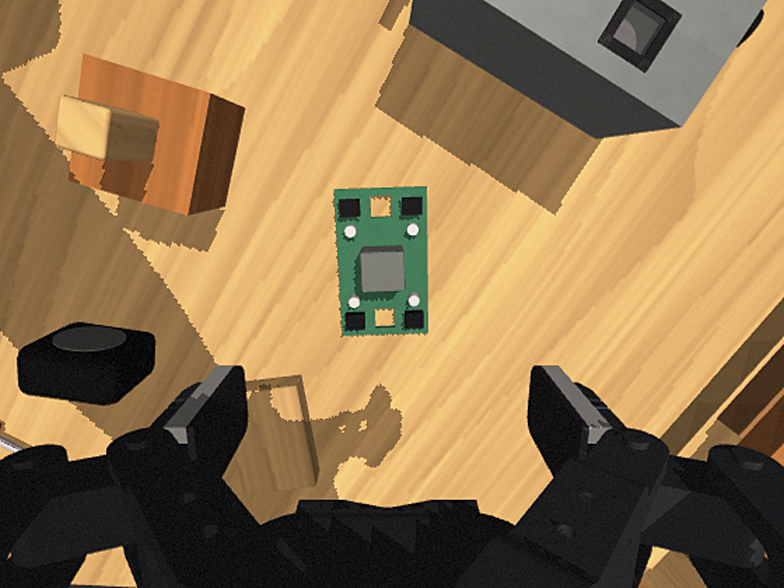

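```bash
python3 -c "
from h import *
st=ctrl.get_state();W=cam('wrist',st); g=lambda p,z:back(W,np.array(p)/1.4,z)
a=g((380.5,207),.005);b=g((385,318),.005);print(a,b,(a+b)/2,np.degrees(np.arctan2(*(a-b)[1::-1])),np.linalg.norm(a-b))
c=[g(p,.005) for p in [(334,188),(427,186),(427,334),(342,335)]];print(np.mean(c,0)); v=c[0]+c[1]-c[2]-c[3];print(np.degrees(np.arctan2(v[1],v[0])))
k=[g(p,.033) for p in [(362,251),(403,251),(404,291),(363,291)]];print(np.mean(k,0))
"
```

```text
[ 0.57743866 -0.2759166   0.005     ] [ 0.62440466 -0.34478108  0.005     ] [ 0.60092166 -0.31034884  0.005     ] 124.29422688065075 0.0833553929467352
[ 0.60059532 -0.31017808  0.005     ]
123.53664453027402
[ 0.60078283 -0.30947819  0.033     ]
```

```bash
python3 -c "
from h import *
goal(.6008,-.310,.010,33.8)"
```

```text
t15.10 xyz [-0.0018, 0.0016, 0.1936] dr [0.0008, -0.0004, -0.0288] rows>=4.6
```

```bash
python3 -m jog '[{"grip":0,"xyz":[-0.001,0.001,0.02],"dr":[0,0,-0.029]},{"grip":0,"xyz":[-0.002,0.0015,0.06],"dr":[0,0,-0.029]},{"grip":0,"xyz":[-0.002,0.0015,0.1],"dr":[0,0,-0.029]},{"grip":0,"xyz":[-0.002,0.0015,0.14],"dr":[0,0,-0.029]},{"grip":0,"xyz":[-0.002,0.0015,0.17],"dr":[0,0,-0.029]},{"grip":0,"xyz":[-0.002,0.0015,0.185],"dr":[0,0,-0.029]},{"grip":0,"xyz":[-0.002,0.0015,0.191],"dr":[0,0,-0.029]},{"grip":0,"xyz":[-0.002,0.0015,0.191],"dr":[0,0,-0.029]}]'
python3 -c "
from h import *
avg(2);shot('wrist','w16',None,1.4)"
```

```text
time: 15.77
eef_pos: [0.6005, -0.3097, 0.0115]
tcp_rot: [0.957, 0.291, -0.0, -0.0]
contact_force: [-0.7, 0.2, 0.1]
opening: 1.0
avg t15.87 [ 0.6019 -0.3109  0.014 ] std [0.0004 0.0003 0.0006] yaw33.79 axis [ 0.0027 -0.002  -1.    ] F [-0.1  0.5 -0.3] op0.998
```

View pics/w16.png

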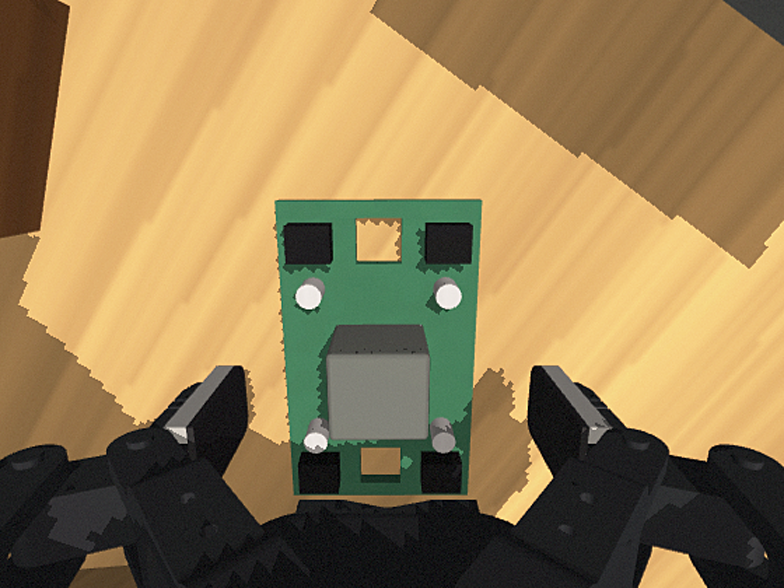

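```bash
python3 -m jog '[{"grip":0.4,"xyz":[-0.001,0,0.002],"dr":[0,0,0]},{"grip":0.6,"xyz":[-0.002,0,0.002],"dr":[0,0,0]},{"grip":0.8,"xyz":[-0.002,0,0.002],"dr":[0,0,0]},{"grip":1,"xyz":[-0.002,0,0.002],"dr":[0,0,0]},{"grip":1,"xyz":[-0.002,0,0.002],"dr":[0,0,0]},{"grip":1,"xyz":[-0.002,0,0.002],"dr":[0,0,0]},{"grip":1,"xyz":[-0.002,0,0.002],"dr":[0,0,0]},{"grip":1,"xyz":[-0.002,0,0.002],"dr":[0,0,0]}]' 100
python3 -c "
from h import *
avg(2);shot('wrist','w17',None,1.4)"
```

```text
time: 16.58
eef_pos: [0.5995, -0.3119, 0.0107]
tcp_rot: [0.957, 0.29, 0.0, 0.001]
contact_force: [-0.9, -0.2, 4.8]
opening: 0.329
avg t16.68 [ 0.5995 -0.3119  0.0107] std [0. 0. 0.] yaw33.75 axis [ 1.2e-03 -9.0e-04 -1.0e+00] F [0.6 0.2 4.6] op0.325
```

View pics/w17.png

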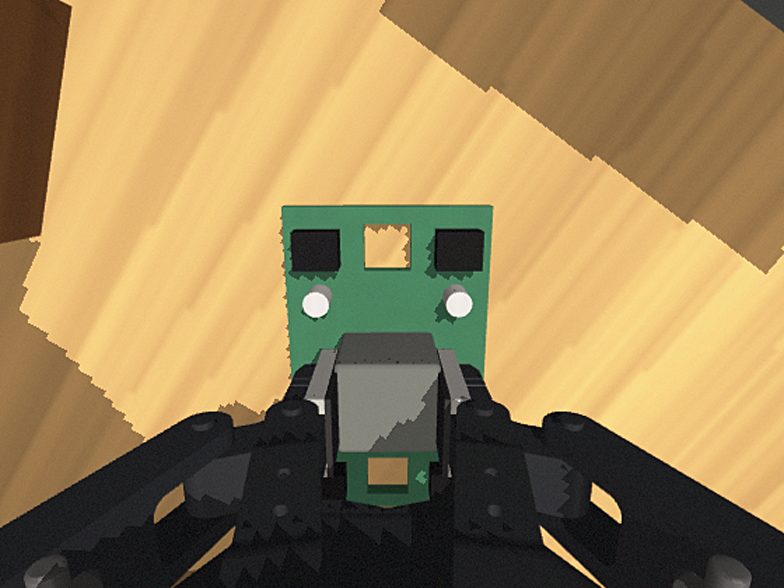

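```bash
python3 -c "
from h import *
st=ctrl.get_state();W=cam('wrist',st); g=lambda p,z:back(W,np.array(p)/1.4,z)
a=g((387,246.5),.005);b=g((388,471.5),.003);m=(a+b)/2
print(a,b,m,np.degrees(np.arctan2(*(a-b)[1::-1])),np.linalg.norm(a-b),'tool',tooldelta(m,st),tooldelta(a,st),tooldelta(b,st))
"
```

```text
[ 0.576853   -0.27584775  0.005     ] [ 0.62360655 -0.34517117  0.003     ] [ 0.60022978 -0.31050946  0.004     ] 123.9967699614962 0.08363989459024172 tool [ 0.00136333 -0.00073715  0.00664957] [ 0.00118163 -0.04254329  0.00559038] [0.00154502 0.04106899 0.00770876]
```

```bash
python3 -m jog '[{"grip":1,"xyz":[0,0,-0.01],"dr":[0,0,0]},{"grip":1,"xyz":[0,0,-0.03],"dr":[0,0,0]},{"grip":1,"xyz":[0,0,-0.07],"dr":[0,0,0]},{"grip":1,"xyz":[0,0,-0.11],"dr":[0,0,0]},{"grip":1,"xyz":[0,0,-0.15],"dr":[0,0,0]},{"grip":1,"xyz":[0,0,-0.18],"dr":[0,0,0]},{"grip":1,"xyz":[0,0,-0.19],"dr":[0,0,0]},{"grip":1,"xyz":[0,0,-0.19],"dr":[0,0,0]}]' 100
python3 -c "
from h import *
stt();goal(.4595,-.0775,.17,93.2)"
```

```text
time: 17.4
eef_pos: [0.6001, -0.3122, 0.2034]
tcp_rot: [0.957, 0.29, 0.002, 0.002]
contact_force: [0.5, 0.0, -2.3]
opening: 0.33
t17.40 [ 0.6001 -0.3122  0.2034] yaw33.76 tilt0.34 F [ 0.5  0.  -2.3] M [-0.    0.04 -0.05] op0.330
t17.40 xyz [0.0135, -0.2734, 0.0318] dr [0.0062, 0.0011, -1.0375] rows>=8.3
```

```bash
python3 -m jog '[{"grip":1,"xyz":[0.0005,-0.012,0],"dr":[0,0,-0.04]},{"grip":1,"xyz":[0.002,-0.04,0.002],"dr":[0,0,-0.12]},{"grip":1,"xyz":[0.0135,-0.2734,0.03],"dr":[0,0,-1.0375]},{"grip":1,"xyz":[0.0135,-0.2734,0.03],"dr":[0,0,-1.0375]},{"grip":1,"xyz":[0.0135,-0.2734,0.03],"dr":[0,0,-1.0375]},{"grip":1,"xyz":[0.0135,-0.2734,0.03],"dr":[0,0,-1.0375]},{"grip":1,"xyz":[0.0135,-0.2734,0.03],"dr":[0,0,-1.0375]},{"grip":1,"xyz":[0.0135,-0.2734,0.03],"dr":[0,0,-1.0375]},{"grip":1,"xyz":[0.0135,-0.2734,0.03],"dr":[0,0,-1.0375]},{"grip":1,"xyz":[0.0135,-0.2734,0.03],"dr":[0,0,-1.0375]},{"grip":1,"xyz":[0.0135,-0.2734,0.03],"dr":[0,0,-1.0375]},{"grip":1,"xyz":[0.0135,-0.2734,0.03],"dr":[0,0,-1.0375]}]' 100
python3 -c "
from h import *
avg(2);goal(.4595,-.0775,.12,93.2);shot('wrist','w18',None,1.4)"
```

```text
time: 18.4
eef_pos: [0.4566, -0.0759, 0.167]
tcp_rot: [0.688, 0.726, -0.001, -0.002]
contact_force: [0.8, -0.0, -2.4]
opening: 0.324
avg t18.50 [ 0.4572 -0.0764  0.1678] std [0.0002 0.0001 0.0003] yaw93.11 axis [-0.0035  0.0014 -1.    ] F [ 0.1  0.4 -1.3] op0.328
t18.50 xyz [-0.0012, 0.0022, 0.0481] dr [-0.003, -0.0014, -0.0016] rows>=1.2
```

View pics/w18.png

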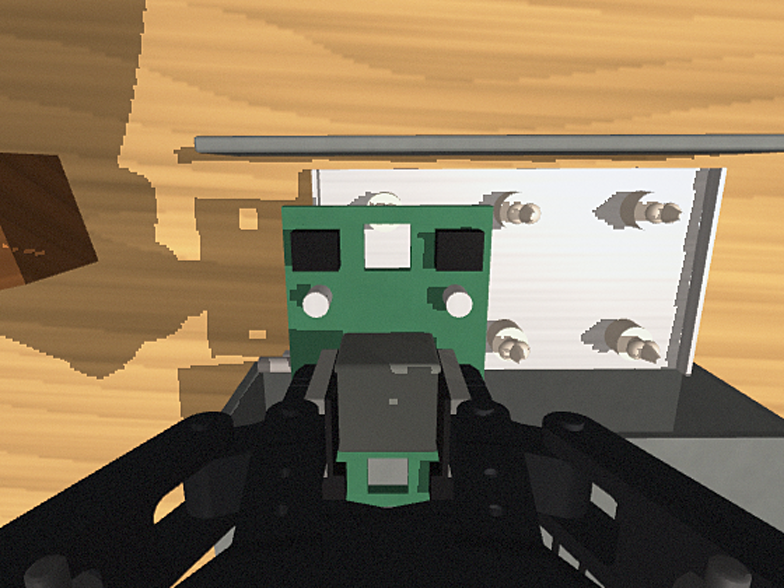

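```bash
python3 -c "
from h import *
import cv2
zoom(cv2.imread('pics/raw_w18.png'),'w18z',(340,125,520,265),4.4)"
```

```text
(no output)
```

View pics/w18z.png

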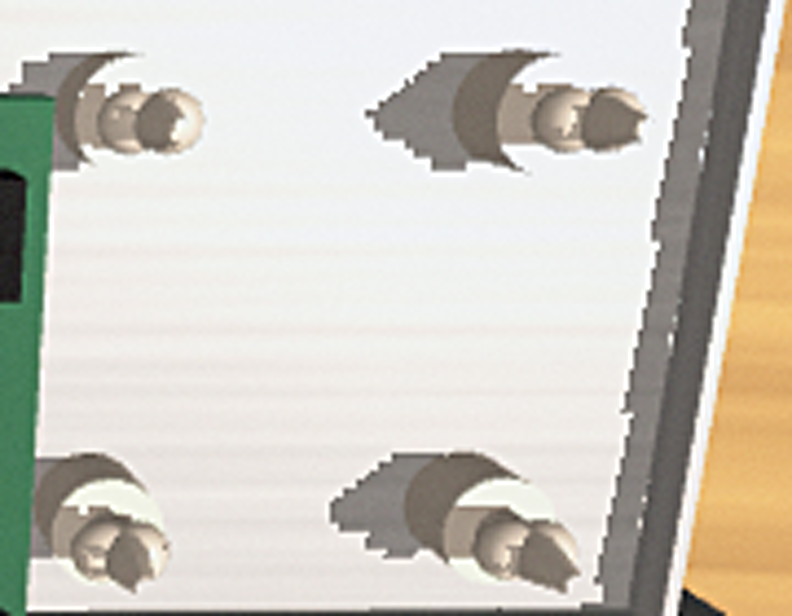

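```bash
python3 -c "
from h import *
st=ctrl.get_state();W=cam('wrist',st); f=lambda p:back(W,np.array(p)/4.4+[340,125],.056)
P={k:f(v) for k,v in dict(f1=(183,121),f0=(646,119),b1=(137,588),b0=(572,588)).items()}
for k,v in P.items(): print(k,v.round(4),tooldelta(v,st).round(4))
m1=(P['f1']+P['b1'])/2;m0=(P['f0']+P['b0'])/2;print(m1,m0,2*m1-m0, np.linalg.norm(m0-m1),np.linalg.norm(P['f0']-P['b0']))
print(np.degrees(np.arctan2(*(P['b0']-P['f0'])[1::-1])),np.degrees(np.arctan2(*(P['b1']-P['f1'])[1::-1])))
u=(m1-m0)/np.linalg.norm(m1-m0)
print('bay2 tool', tooldelta(m1+.08*u,st).round(4),tooldelta(m0+.16*u,st).round(4))
"
```

```text
f1 [0.4117 0.0015 0.056 ] [ 0.0805 -0.0415  0.1127]
f0 [0.4071 0.0806 0.056 ] [ 0.1596 -0.0418  0.1128]
b1 [0.4975 0.0046 0.056 ] [0.0789 0.0444 0.1125]
b0 [0.4932 0.0855 0.056 ] [0.1599 0.0445 0.1126]
[0.45461285 0.00307814 0.056     ] [0.45014923 0.08302616 0.056     ] [ 0.45907647 -0.07686988  0.056     ] 0.08007253039264595 0.08629969644994107
3.2556285370273255 2.0478766826321824
bay2 tool [-0.0003  0.0016  0.1126] [-0.0002  0.0016  0.1126]
```

```bash
python3 -m jog '[{"grip":1,"xyz":[-0.0017,0.0023,0.01],"dr":[0,0,0]},{"grip":1,"xyz":[-0.0017,0.0023,0.035],"dr":[0,0,0]},{"grip":1,"xyz":[-0.0017,0.0023,0.065],"dr":[0,0,0]},{"grip":1,"xyz":[-0.0017,0.0023,0.083],"dr":[0,0,0]},{"grip":1,"xyz":[-0.0017,0.0023,0.09],"dr":[0,0,0]},{"grip":1,"xyz":[-0.0017,0.0023,0.09],"dr":[0,0,0]},{"grip":1,"xyz":[-0.0017,0.0023,0.09],"dr":[0,0,0]}]' 100
python3 -c "
from h import *
avg(2);goal(.459,-.0769,.06,93.2);shot('wrist','w19',None,1.4)"
```

```text
time: 19.13
eef_pos: [0.461, -0.0785, 0.0799]
tcp_rot: [0.687, 0.726, -0.0, -0.0]
contact_force: [0.5, 0.2, 0.3]
opening: 0.327
avg t19.23 [ 0.4618 -0.0787  0.0811] std [0.0001 0.     0.0002] yaw93.18 axis [ 0.0024 -0.001  -1.    ] F [-0.3 -0.6 -1.1] op0.326
t19.23 xyz [0.0021, -0.0029, 0.0213] dr [0.0028, 0.0013, -0.0003] rows>=0.5
```

View pics/w19.png

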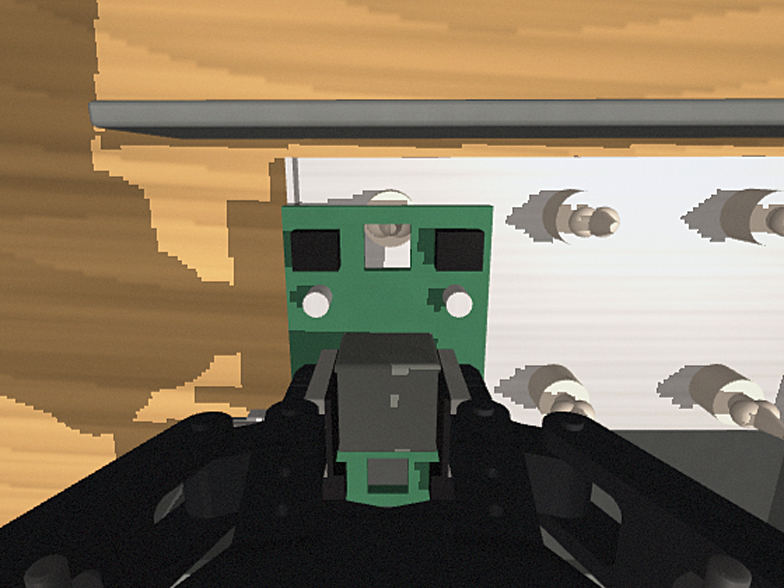

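```bash
python3 -c "
from h import *
import cv2
avg(2)
zoom(cv2.imread('pics/raw_w19.png'),'w19z',(240,130,320,200),9)"
```

```text
avg t19.38 [ 0.4618 -0.0787  0.0813] std [0.0001 0.0001 0.0001] yaw93.19 axis [ 0.0029 -0.0012 -1.    ] F [ 0.4 -0.1 -0.9] op0.330
```

View pics/w19z.png

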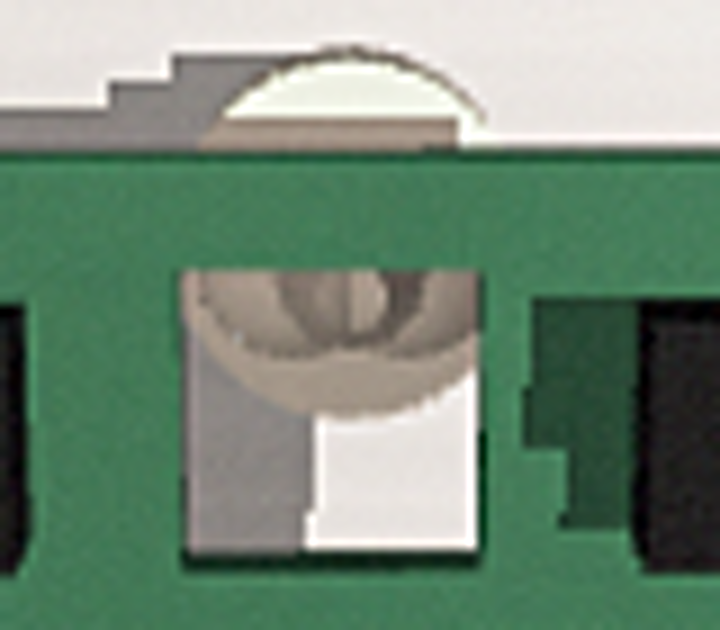

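```bash
python3 -c "
from h import *
st=ctrl.get_state();W=cam('wrist',st); f=lambda p,z:back(W,np.array(p)/9+[240,130],z)
print(tooldelta(f((355,343),.056),st),tooldelta(f((332,412),st['eef_pos'][2]-.0057),st))
f=lambda p:back(W,np.array(p)/1.4,.056)
for p in [(615,222)]: print(tooldelta(f(p),st))
"
```

```text
[ 0.00280582 -0.04195726  0.0250878 ] [ 0.00147634 -0.04127052  0.00558956]
[ 0.08195121 -0.04668396  0.02497812]
```

```bash
python3 -m jog '[{"grip":1,"xyz":[0.0008,-0.002,0.002],"dr":[0,0,0]},{"grip":1,"xyz":[0.0008,-0.002,0.008],"dr":[0,0,0]},{"grip":1,"xyz":[0.0008,-0.002,0.015],"dr":[0,0,0]},{"grip":1,"xyz":[0.0008,-0.002,0.019],"dr":[0,0,0]},{"grip":1,"xyz":[0.0008,-0.002,0.019],"dr":[0,0,0]},{"grip":1,"xyz":[0.0008,-0.002,0.019],"dr":[0,0,0]}]' 100
python3 -c "
from h import *
avg(2);shot('wrist','w20',(235,120,325,200),8)"
```

```text
time: 19.88
eef_pos: [0.4581, -0.0773, 0.0601]
tcp_rot: [0.687, 0.727, -0.0, -0.001]
contact_force: [-0.5, -0.1, -1.6]
opening: 0.33
avg t19.98 [ 0.4586 -0.0775  0.0606] std [0.0001 0.     0.0001] yaw93.19 axis [-3.e-04  1.e-04 -1.e+00] F [-0.4  0.3 -1.8] op0.327
```

View pics/w20.png

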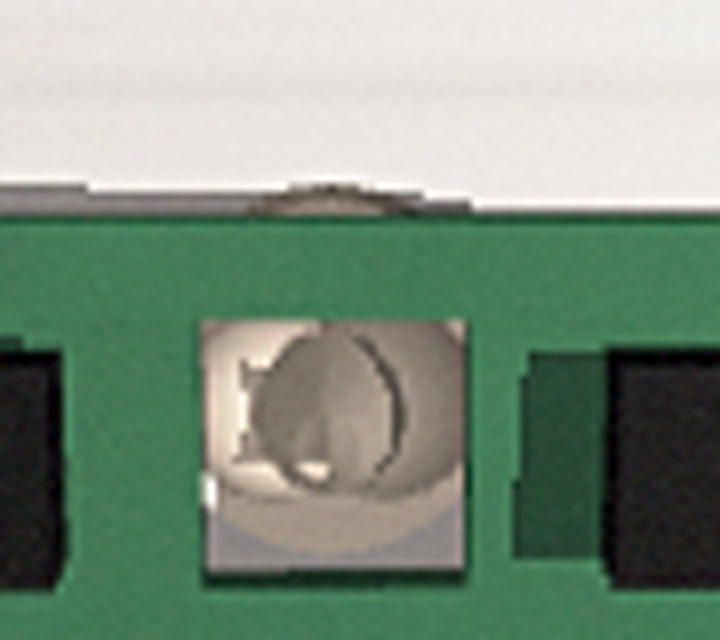

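```bash
python3 -m jog '[{"grip":1,"xyz":[0,0,0.004],"dr":[0,0,0]},{"grip":1,"xyz":[0,0,0.008],"dr":[0,0,0]},{"grip":1,"xyz":[0,0,0.012],"dr":[0,0,0]},{"grip":1,"xyz":[0,0,0.016],"dr":[0,0,0]},{"grip":1,"xyz":[0,0,0.019],"dr":[0,0,0]},{"grip":1,"xyz":[0,0,0.022],"dr":[0,0,0]},{"grip":1,"xyz":[0,0,0.022],"dr":[0,0,0]},{"grip":1,"xyz":[0,0,0.022],"dr":[0,0,0]}]' 100
python3 -c "
from h import *
avg(2);shot('wrist','w21',None,1.4)"
```

```text
time: 20.7
eef_pos: [0.4587, -0.0775, 0.0386]
tcp_rot: [0.687, 0.726, 0.0, 0.0]
contact_force: [0.9, 0.3, 0.8]
opening: 0.331
avg t20.80 [ 0.4586 -0.0775  0.0386] std [0. 0. 0.] yaw93.19 axis [ 1.e-04  0.e+00 -1.e+00] F [ 0.1 -0.  -0.3] op0.332
```

View pics/w21.png

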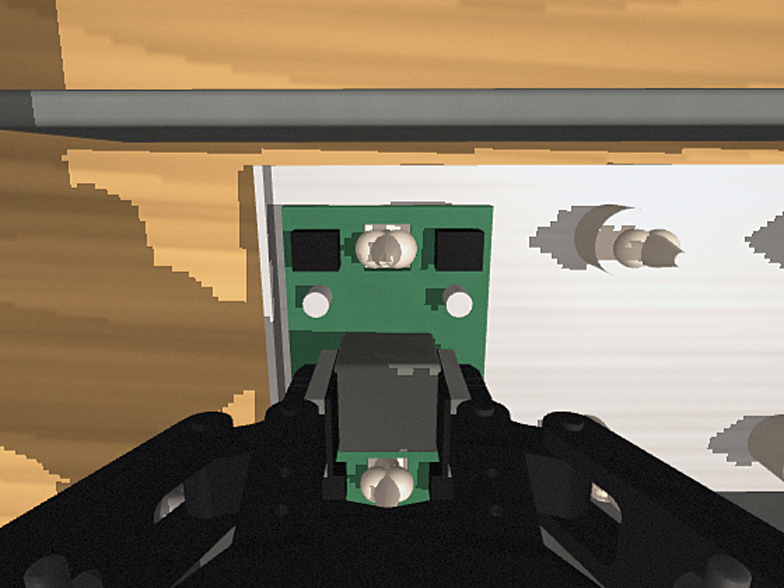

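```bash
python3 -m jog '[{"grip":1,"xyz":[0,0,0.003],"dr":[0,0,0]},{"grip":1,"xyz":[0,0,0.006],"dr":[0,0,0]},{"grip":1,"xyz":[0,0,0.006],"dr":[0,0,0]},{"grip":1,"xyz":[0,0,0.006],"dr":[0,0,0]}]' 100
python3 -m jog '[{"grip":1,"xyz":[0,0,-0.003],"dr":[0,0,0]},{"grip":1,"xyz":[0,0,-0.006],"dr":[0,0,0]},{"grip":0.55,"xyz":[0,0,-0.006],"dr":[0,0,0]},{"grip":0.4,"xyz":[0,0,-0.006],"dr":[0,0,0]},{"grip":0.3,"xyz":[0,0,-0.006],"dr":[0,0,0]},{"grip":0.3,"xyz":[0,0,-0.006],"dr":[0,0,0]},{"grip":0.3,"xyz":[0,0,-0.02],"dr":[0,0,0]},{"grip":0.3,"xyz":[0,0,-0.05],"dr":[0,0,0]},{"grip":0.2,"xyz":[0,0,-0.09],"dr":[0,0,0]},{"grip":0,"xyz":[0,0,-0.13],"dr":[0,0,0]},{"grip":0,"xyz":[0,0,-0.17],"dr":[0,0,0]},{"grip":0,"xyz":[0,0,-0.17],"dr":[0,0,0]}]' 60
python3 -c "
from h import *
stt();shot('wrist','w22',None,1.4);goal(.597,.322,.2,93)"
```

```text
time: 21.18
eef_pos: [0.463, -0.0774, 0.0384]
tcp_rot: [0.687, 0.726, 0.003, 0.002]
contact_force: [-2.4, 8.0, 27.3]
opening: 0.331
time: 22.18
eef_pos: [0.4632, -0.0793, 0.2121]
tcp_rot: [0.687, 0.727, 0.003, 0.008]
contact_force: [1.5, -0.4, 0.5]
opening: 1.0
t22.18 [ 0.4632 -0.0793  0.2121] yaw93.19 tilt0.95 F [ 1.5 -0.4  0.5] M [-0.06 -0.04 -0.05] op1.000
t22.23 xyz [0.3926, 0.1574, 0.0079] dr [0.01, 0.0048, 0.0033] rows>=10.1
```

View pics/w22.png

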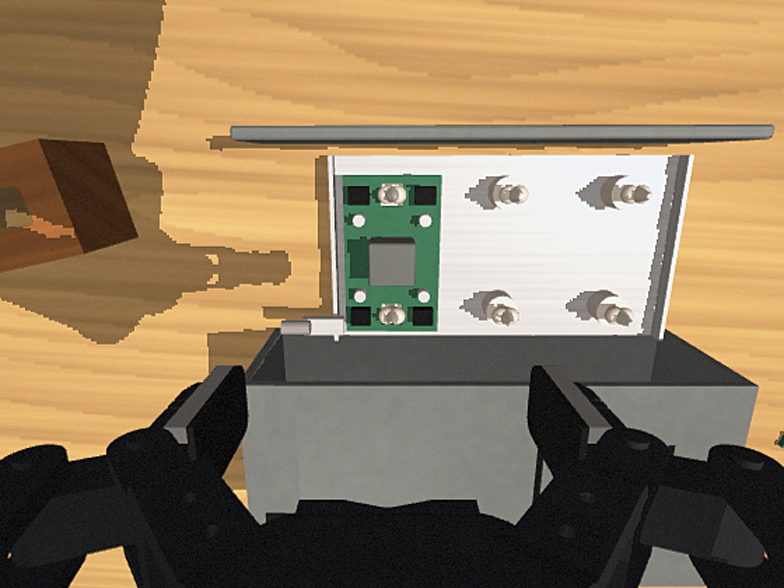

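```bash
python3 -c "
from h import *
st={'eef_pos':np.array([.5388,.282,.2988]),'tcp_rot':np.array([.7072,.707,0,0])}
W=cam('wrist',st); print('cap',back(W,np.array((669,347))/1.4,.15),'base',back(W,np.array((575,300))/1.4,0))
goal(.55,.32,.25,164.6)
shot('scene','s22',None,1.4)"
```

```text
cap [0.58819035 0.47006191 0.15      ] base [0.59825969 0.46706816 0.        ]
t22.23 xyz [0.393, 0.1109, -0.0426] dr [0.0057, 0.0104, -1.2464] rows>=10.0
```

View pics/s22.png

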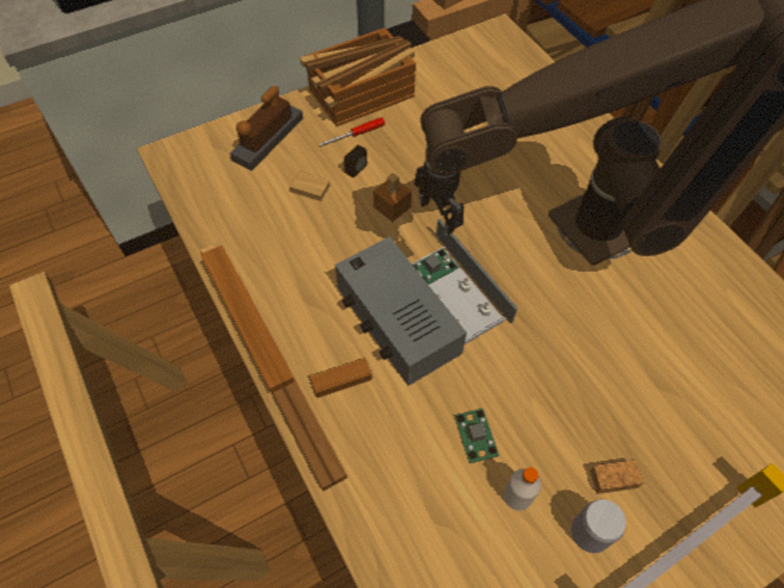

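```bash
python3 -m jog '[{"grip":0,"xyz":[0.01,0.003,-0.01],"dr":[0,0,-0.03]},{"grip":0,"xyz":[0.04,0.011,-0.02],"dr":[0,0,-0.12]},{"grip":0,"xyz":[0.393,0.111,-0.042],"dr":[0,0,-1.246]},{"grip":0,"xyz":[0.393,0.111,-0.042],"dr":[0,0,-1.246]},{"grip":0,"xyz":[0.393,0.111,-0.042],"dr":[0,0,-1.246]},{"grip":0,"xyz":[0.393,0.111,-0.042],"dr":[0,0,-1.246]},{"grip":0,"xyz":[0.393,0.111,-0.042],"dr":[0,0,-1.246]},{"grip":0,"xyz":[0.393,0.111,-0.042],"dr":[0,0,-1.246]},{"grip":0,"xyz":[0.393,0.111,-0.042],"dr":[0,0,-1.246]},{"grip":0,"xyz":[0.393,0.111,-0.042],"dr":[0,0,-1.246]},{"grip":0,"xyz":[0.393,0.111,-0.042],"dr":[0,0,-1.246]},{"grip":0,"xyz":[0.393,0.111,-0.042],"dr":[0,0,-1.246]}]'
python3 -c "
from h import *
stt();goal(.597,.320,.2,164.6)"
```

```text
time: 23.28
eef_pos: [0.5464, 0.3269, 0.2422]
tcp_rot: [0.129, 0.992, 0.0, -0.002]
contact_force: [-0.0, 0.0, 0.3]
opening: 1.005
t23.28 [0.5464 0.3269 0.2422] yaw165.18 tilt0.22 F [-0.   0.   0.3] M [-0.03  0.04  0.03] op1.005
t23.28 xyz [-0.0508, 0.0063, 0.042] dr [0.0001, -0.0039, 0.0102] rows>=1.6
```

```bash
python3 -m jog '[{"grip":0,"xyz":[-0.02,0.002,0.015],"dr":[0,0,0.005]},{"grip":0,"xyz":[-0.05,0.006,0.042],"dr":[0,0,0.01]},{"grip":0,"xyz":[-0.05,0.006,0.042],"dr":[0,0,0.01]},{"grip":0,"xyz":[-0.05,0.006,0.042],"dr":[0,0,0.01]},{"grip":0,"xyz":[-0.05,0.006,0.042],"dr":[0,0,0.01]}]'
python3 -c "
from h import *
avg(2);shot('wrist','w23',None,1.4)"
```

```text
time: 23.7
eef_pos: [0.5962, 0.3134, 0.201]
tcp_rot: [0.139, 0.99, -0.001, -0.002]
contact_force: [-0.8, 0.0, 1.1]
opening: 1.002
avg t23.80 [0.5968 0.3138 0.2034] std [0.0002 0.0001 0.0006] yaw164.03 axis [ 1.e-04  3.e-04 -1.e+00] F [-0.3  0.2  0.5] op1.001
```

View pics/w23.png

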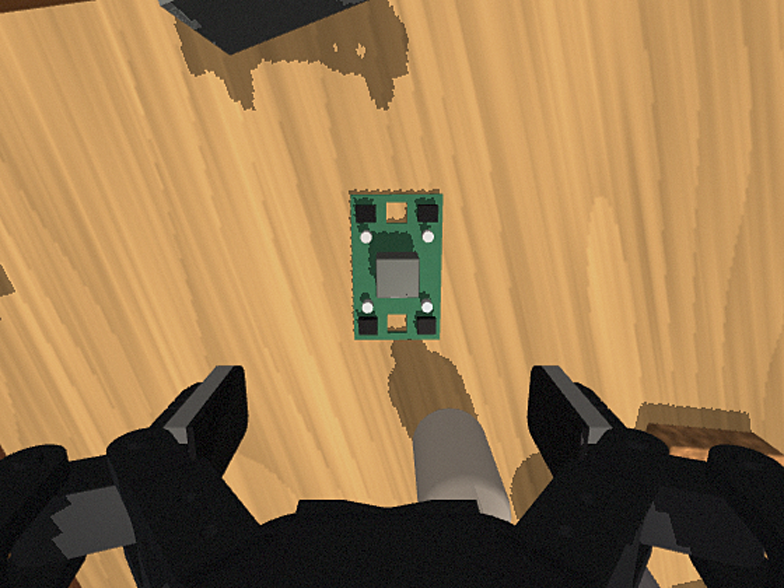

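```bash
python3 -c "
from h import *
st=ctrl.get_state();W=cam('wrist',st); g=lambda p,z:back(W,np.array(p)/1.4,z)
a=g((396.5,212),.005);b=g((397,322.5),.005);m=(a+b)/2;print(m,np.degrees(np.arctan2(*(b-a)[1::-1])),np.linalg.norm(a-b))
k=[g(p,.033) for p in [(377,258),(418,258),(419,298),(378,298)]];print(np.mean(k,0))
print('glue near edge',g((445,408),.13),g((470,500),.15))
m=(m+np.mean(k,0))/2
goal(m[0],m[1],.0107,np.degrees(np.arctan2(*(b-a)[1::-1]))+90)
"
```

```text
[0.59296878 0.32428625 0.005     ] 74.60212951944278 0.08373886463972187
[0.59277358 0.32478049 0.033     ]
glue near edge [0.58384979 0.37437981 0.13      ] [0.58385469 0.41520915 0.15      ]
t23.85 xyz [0.0074, 0.0087, 0.1939] dr [0.0014, 0.0018, -0.0098] rows>=4.7
```

```bash
python3 -c "
from h import *
S=cam('scene');D=cam('side')
print(back(S,(379,340),.15),back(D,(235,136),.15),back(S,(372,356),.0),back(D,(237,163),0.0))"
```

```text
[0.59214212 0.4779732  0.15      ] [0.58815374 0.46006448 0.15      ] [0.58555248 0.48199415 0.        ] [0.58817329 0.47743723 0.        ]
```

```bash
python3 -m jog '[{"grip":0,"xyz":[0.003,0.004,0.02],"dr":[0,0,-0.01]},{"grip":0,"xyz":[0.0062,0.009,0.06],"dr":[0,0,-0.01]},{"grip":0,"xyz":[0.0062,0.009,0.1],"dr":[0,0,-0.01]},{"grip":0,"xyz":[0.0062,0.009,0.14],"dr":[0,0,-0.01]},{"grip":0,"xyz":[0.0062,0.009,0.17],"dr":[0,0,-0.01]},{"grip":0,"xyz":[0.0062,0.009,0.186],"dr":[0,0,-0.01]},{"grip":0,"xyz":[0.0062,0.009,0.194],"dr":[0,0,-0.01]},{"grip":0,"xyz":[0.0062,0.009,0.194],"dr":[0,0,-0.01]}]'
python3 -c "
from h import *
avg(2);shot('wrist','w24',None,1.4)"
```

```text
time: 24.52
eef_pos: [0.5934, 0.3239, 0.0084]
tcp_rot: [0.134, 0.991, -0.0, -0.0]
contact_force: [-0.3, -1.4, 0.2]
opening: 0.999
avg t24.62 [0.5952 0.3245 0.0109] std [0.0005 0.0002 0.0006] yaw164.59 axis [ 0.003   0.0011 -1.    ] F [-0.2 -0.1  0. ] op0.999
```

View pics/w24.png

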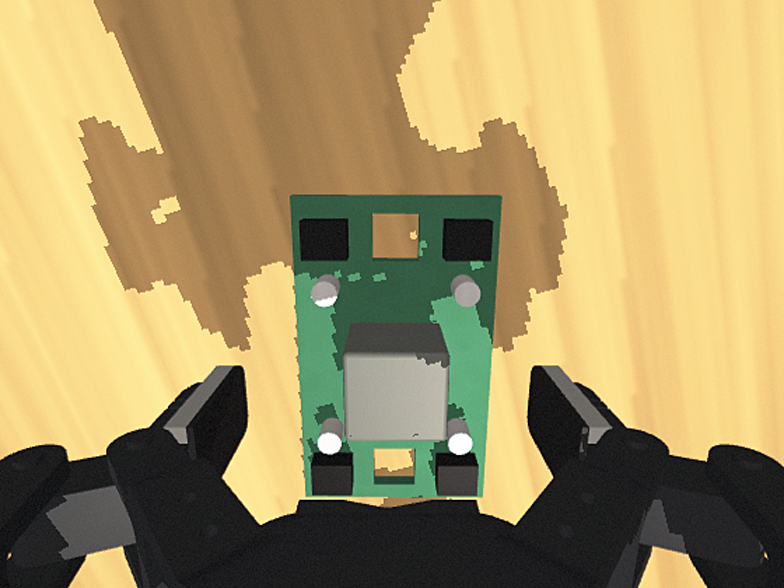

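```bash
python3 -m jog '[{"grip":0.4,"xyz":[0.001,0,-0.001],"dr":[0,0,0]},{"grip":0.6,"xyz":[0.0015,0,-0.001],"dr":[0,0,0]},{"grip":0.8,"xyz":[0.0015,0,-0.001],"dr":[0,0,0]},{"grip":1,"xyz":[0.0015,0,-0.001],"dr":[0,0,0]},{"grip":1,"xyz":[0.0015,0,-0.001],"dr":[0,0,0]},{"grip":1,"xyz":[0.0015,0,-0.001],"dr":[0,0,0]},{"grip":1,"xyz":[0.0015,0,-0.001],"dr":[0,0,0]},{"grip":1,"xyz":[0.0015,0,-0.001],"dr":[0,0,0]}]' 100
python3 -c "
from h import *
avg(2);shot('wrist','w25',None,1.4)"
```

```text
time: 25.33
eef_pos: [0.5932, 0.3246, 0.0108]
tcp_rot: [0.134, 0.991, 0.0, 0.001]
contact_force: [0.1, -0.4, 5.3]
opening: 0.322
avg t25.43 [0.5932 0.3245 0.0108] std [0. 0. 0.] yaw164.58 axis [ 1.5e-03  5.0e-04 -1.0e+00] F [-0.2  0.4  5.7] op0.334
```

View pics/w25.png

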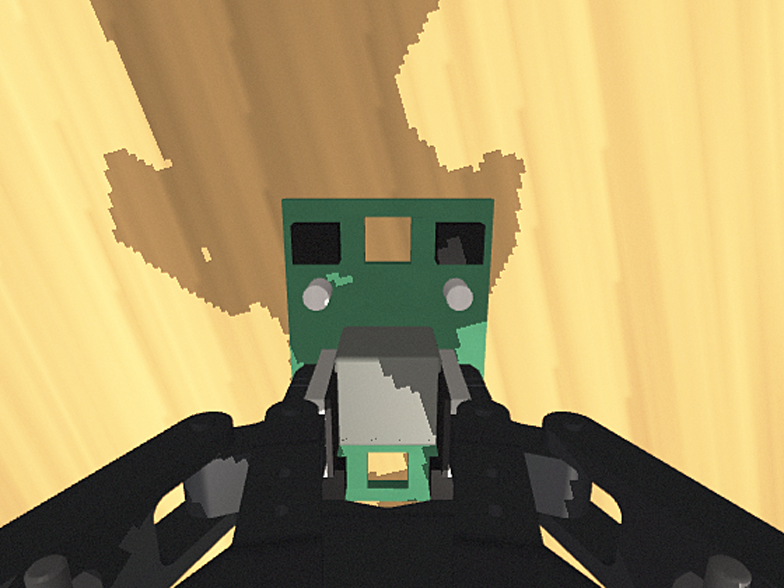

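```bash
python3 -c "
from h import *
st=ctrl.get_state();W=cam('wrist',st); g=lambda p,z:back(W,np.array(p)/1.4,z)
print(tooldelta(g((388,239.5),.005),st),tooldelta(g((388,465.5),.003),st))"
python3 -m jog '[{"grip":1,"xyz":[0,0,-0.01],"dr":[0,0,0]},{"grip":1,"xyz":[0,0,-0.03],"dr":[0,0,0]},{"grip":1,"xyz":[0,0,-0.07],"dr":[0,0,0]},{"grip":1,"xyz":[0,0,-0.11],"dr":[0,0,0]},{"grip":1,"xyz":[0,0,-0.15],"dr":[0,0,0]},{"grip":1,"xyz":[0,0,-0.18],"dr":[0,0,0]},{"grip":1,"xyz":[0,0,-0.19],"dr":[0,0,0]},{"grip":1,"xyz":[0,0,-0.19],"dr":[0,0,0]}]' 100
python3 -c "
from h import *
stt();goal(.452,.0823,.17,93.2)"
```

```text
[ 0.00013344 -0.04256312  0.00568573] [0.00018126 0.04096658 0.00776008]
time: 26.15
eef_pos: [0.5937, 0.3249, 0.2034]
tcp_rot: [0.134, 0.991, 0.001, 0.003]
contact_force: [0.9, 0.7, -0.3]
opening: 0.334
t26.15 [0.5937 0.3249 0.2034] yaw164.59 tilt0.35 F [ 0.9  0.7 -0.3] M [ 0.02  0.01 -0.  ] op0.334
t26.15 xyz [0.0723, -0.2716, 0.0321] dr [0.0061, 0.0021, 1.246] rows>=10.0
```

```bash
python3 -c "
from h import *
for i in range(2):
  c=ctrl.get_calibration('wrist');print(c['hand_eye'][:3].round(4).tolist(),c['mtx'][0])
st=ctrl.get_state();print(st['tcp_rot'],st['eef_pos'])"
```

```text
[[1.0, -0.0003, 0.0008, -0.0003], [0.0001, 0.965, 0.2622, -0.0647], [-0.0008, -0.2622, 0.965, -0.1421]] [335.6544662    0.         276.42494939]
[[1.0, -0.0003, 0.0008, -0.0003], [0.0001, 0.965, 0.2622, -0.0647], [-0.0008, -0.2622, 0.965, -0.1421]] [335.6544662    0.         276.42494939]
[0.13407662 0.99096634 0.00141827 0.00267651] [0.59372096 0.32486696 0.20338025]
```

```bash
python3 -m jog '[{"grip":1,"xyz":[0.003,-0.01,0],"dr":[0,0,0.04]},{"grip":1,"xyz":[0.01,-0.038,0.002],"dr":[0,0,0.14]},{"grip":1,"xyz":[0.0723,-0.2716,0.02],"dr":[0,0,1.246]},{"grip":1,"xyz":[0.0723,-0.2716,0.02],"dr":[0,0,1.246]},{"grip":1,"xyz":[0.0723,-0.2716,0.02],"dr":[0,0,1.246]},{"grip":1,"xyz":[0.0723,-0.2716,0.02],"dr":[0,0,1.246]},{"grip":1,"xyz":[0.0723,-0.2716,0.02],"dr":[0,0,1.246]},{"grip":1,"xyz":[0.0723,-0.2716,0.02],"dr":[0,0,1.246]},{"grip":1,"xyz":[0.0723,-0.2716,0.02],"dr":[0,0,1.246]},{"grip":1,"xyz":[0.0723,-0.2716,0.02],"dr":[0,0,1.246]},{"grip":1,"xyz":[0.0723,-0.2716,0.02],"dr":[0,0,1.246]},{"grip":1,"xyz":[0.0723,-0.2716,0.02],"dr":[0,0,1.246]}]' 100
python3 -c "
from h import *
avg(3);goal(.452,.0823,.08,93.2)"
```

```text
time: 27.15
eef_pos: [0.4481, 0.0814, 0.1761]
tcp_rot: [0.688, 0.726, -0.002, -0.003]
contact_force: [0.3, -0.4, -1.6]
opening: 0.33
avg t27.30 [0.4489 0.0817 0.1771] std [0.0003 0.0001 0.0005] yaw93.33 axis [-5.2e-03  2.0e-04 -1.0e+00] F [-0.1 -0.3 -1.2] op0.332
t27.30 xyz [0.0003, 0.0032, 0.0976] dr [-0.0041, -0.0004, 0.0025] rows>=2.3
```

```bash
python3 -m jog '[{"grip":1,"xyz":[0,0.001,0.01],"dr":[0,0,0]},{"grip":1,"xyz":[0,0.0015,0.035],"dr":[0,0,0]},{"grip":1,"xyz":[0,0.0015,0.07],"dr":[0,0,0]},{"grip":1,"xyz":[0,0.0015,0.09],"dr":[0,0,0]},{"grip":1,"xyz":[0,0.0015,0.099],"dr":[0,0,0]},{"grip":1,"xyz":[0,0.0015,0.099],"dr":[0,0,0]},{"grip":1,"xyz":[0,0.0015,0.099],"dr":[0,0,0]},{"grip":1,"xyz":[0,0.0015,0.099],"dr":[0,0,0]}]' 100
python3 -c "
from h import *
avg(3);goal(.452,.0823,.0605,93.2);shot('wrist','w26',(235,120,325,200),8)"
```

```text
time: 27.97
eef_pos: [0.4534, 0.0818, 0.0822]
tcp_rot: [0.687, 0.727, 0.001, 0.001]
contact_force: [0.7, 0.1, -0.3]
opening: 0.329
avg t28.12 [0.4535 0.0818 0.0825] std [0.0001 0.     0.0001] yaw93.21 axis [ 3.6e-03 -2.0e-04 -1.0e+00] F [-0.2 -0.2 -1.4] op0.331
t28.12 xyz [0.0006, -0.0014, 0.0219] dr [0.0034, 0.0004, 0.0001] rows>=0.5
```

View pics/w26.png

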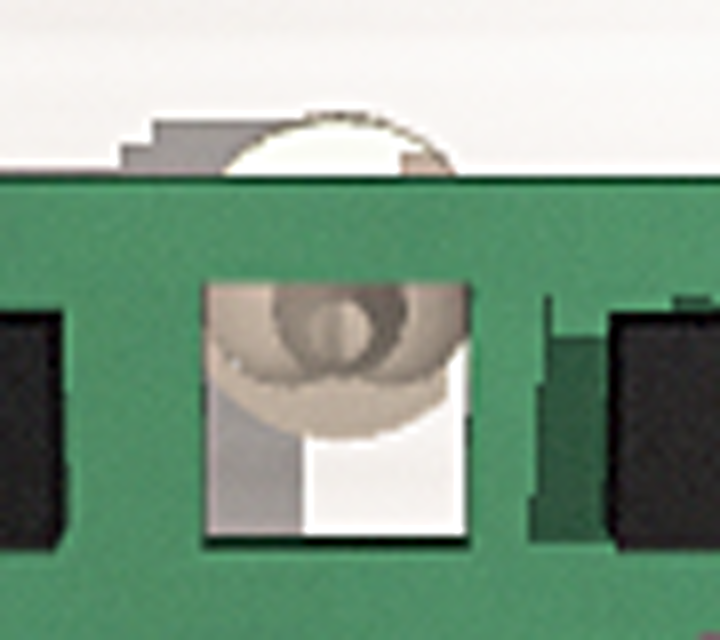

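```bash
python3 -m jog '[{"grip":1,"xyz":[0.0003,-0.0008,0.002],"dr":[0,0,0]},{"grip":1,"xyz":[0.0003,-0.0008,0.008],"dr":[0,0,0]},{"grip":1,"xyz":[0.0003,-0.0008,0.015],"dr":[0,0,0]},{"grip":1,"xyz":[0.0003,-0.0008,0.02],"dr":[0,0,0]},{"grip":1,"xyz":[0.0003,-0.0008,0.02],"dr":[0,0,0]},{"grip":1,"xyz":[0.0003,-0.0008,0.02],"dr":[0,0,0]}]' 100
python3 -c "
from h import *
avg(3);shot('wrist','w27',(235,120,325,200),8)"
```

```text
time: 28.67
eef_pos: [0.4505, 0.0821, 0.0599]
tcp_rot: [0.687, 0.727, -0.001, -0.001]
contact_force: [0.6, -0.1, -1.5]
opening: 0.33
avg t28.82 [0.4512 0.082  0.0607] std [0.0002 0.     0.0002] yaw93.19 axis [-3.e-04  0.e+00 -1.e+00] F [ 0.4  0.6 -0.9] op0.330
```

View pics/w27.png

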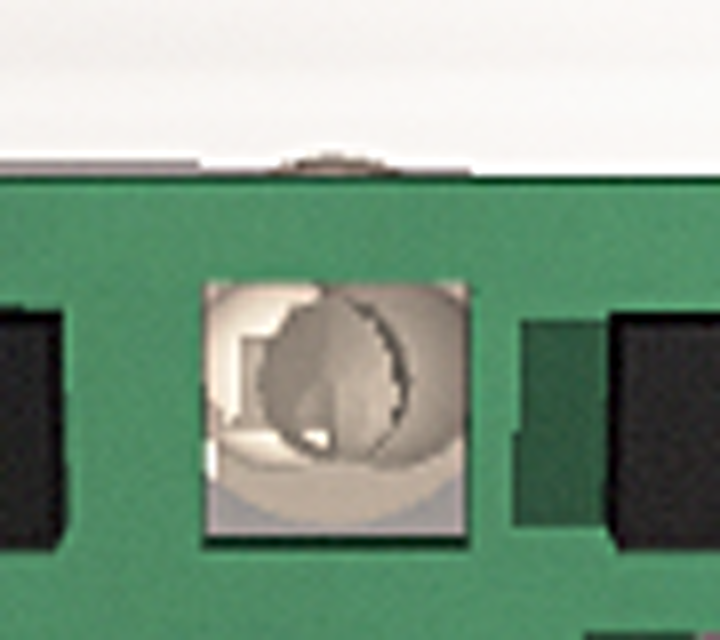

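Matches the board-A picture (post equally centred in the hole). Press.

```bash
python3 -m jog '[{"grip":1,"xyz":[0,0,0.004],"dr":[0,0,0]},{"grip":1,"xyz":[0,0,0.008],"dr":[0,0,0]},{"grip":1,"xyz":[0,0,0.012],"dr":[0,0,0]},{"grip":1,"xyz":[0,0,0.016],"dr":[0,0,0]},{"grip":1,"xyz":[0,0,0.019],"dr":[0,0,0]},{"grip":1,"xyz":[0,0,0.022],"dr":[0,0,0]},{"grip":1,"xyz":[0,0,0.026],"dr":[0,0,0]},{"grip":1,"xyz":[0,0,0.027],"dr":[0,0,0]},{"grip":1,"xyz":[0,0,0.027],"dr":[0,0,0]}]' 100
python3 -c "
from h import *
avg(2);shot('wrist','w28',None,1.4)"
```

```text
time: 29.62
eef_pos: [0.4558, 0.0823, 0.0385]
tcp_rot: [0.687, 0.726, 0.003, 0.003]
contact_force: [-2.1, 1.4, 21.2]
opening: 0.327
avg t29.72 [0.4558 0.0823 0.0385] std [0. 0. 0.] yaw93.18 axis [ 7.6e-03  6.0e-04 -1.0e+00] F [-2.6  1.5 22. ] op0.328
```

View pics/w28.png

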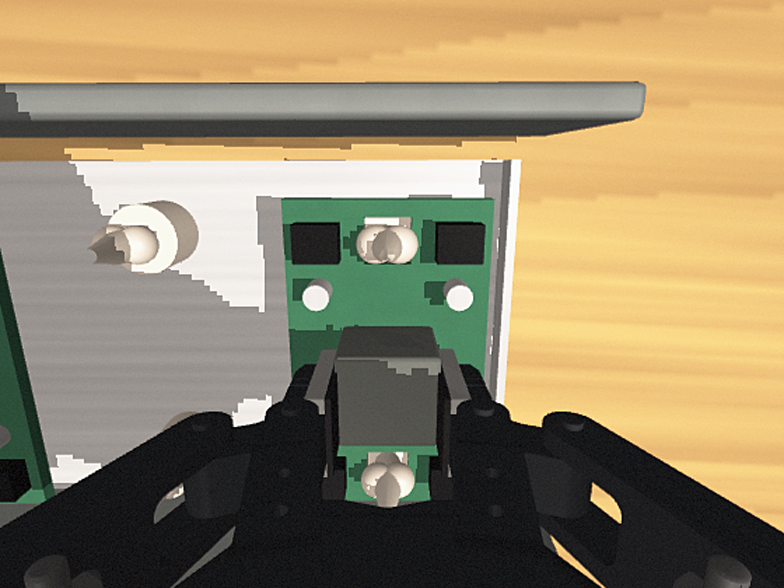

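```bash
python3 -m jog '[{"grip":1,"xyz":[0,0,-0.003],"dr":[0,0,0]},{"grip":1,"xyz":[0,0,-0.006],"dr":[0,0,0]},{"grip":0.55,"xyz":[0,0,-0.006],"dr":[0,0,0]},{"grip":0.4,"xyz":[0,0,-0.006],"dr":[0,0,0]},{"grip":0.3,"xyz":[0,0,-0.006],"dr":[0,0,0]},{"grip":0.3,"xyz":[0,0,-0.006],"dr":[0,0,0]},{"grip":0.3,"xyz":[0,0,-0.02],"dr":[0,0,0]},{"grip":0.3,"xyz":[0,0,-0.05],"dr":[0,0,0]},{"grip":0.3,"xyz":[0,0,-0.09],"dr":[0,0,0]},{"grip":0.3,"xyz":[0,0,-0.13],"dr":[0,0,0]},{"grip":0.3,"xyz":[0,0,-0.16],"dr":[0,0,0]},{"grip":0.3,"xyz":[0,0,-0.16],"dr":[0,0,0]}]' 60
python3 -c "
from h import *
stt();print(ctrl.get_state()['qpos']);shot('wrist','w29',None,1.4);shot('scene','s29',(230,120,420,280),4)"
```

```text
time: 30.77
eef_pos: [0.4555, 0.0819, 0.2016]
tcp_rot: [0.687, 0.727, 0.005, 0.005]
contact_force: [0.6, -0.7, 1.0]
opening: 0.698
t30.77 [0.4555 0.0819 0.2016] yaw93.20 tilt0.82 F [ 0.6 -0.7  1. ] M [-0.03 -0.01  0.05] op0.698
[-4.17990735e-02 -1.78257178e-01  2.11747625e+00  1.18298664e-05
  1.18812946e+00 -1.66846681e+00]
```

View pics/w29.png

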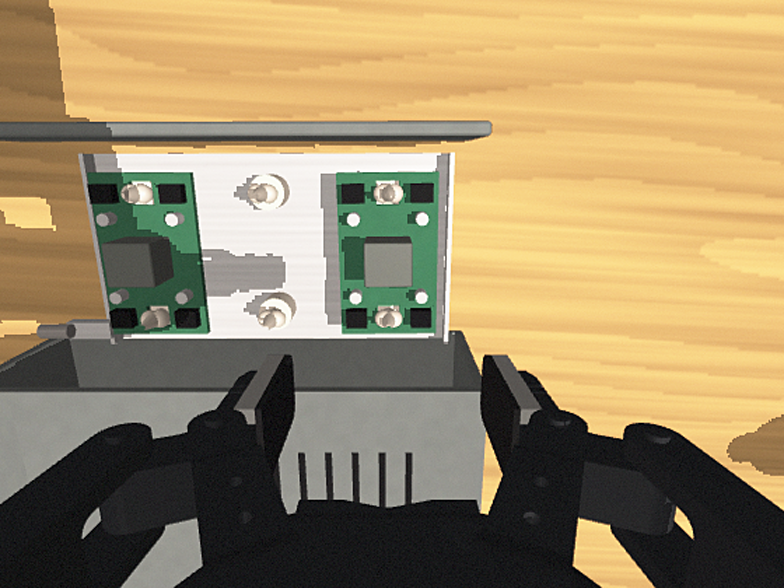

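View pics/s29.png

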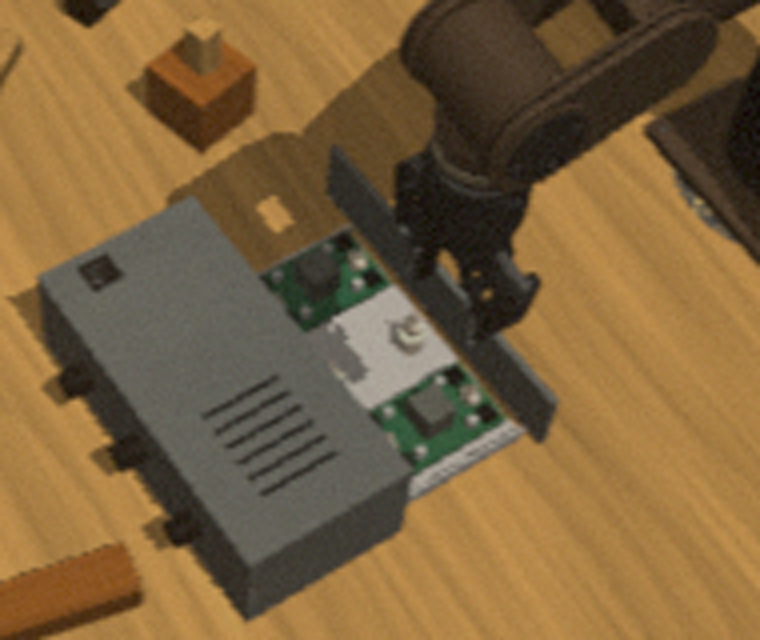

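```bash
cat >> h.py <<'E'
def goalt(x,y,z,yaw,tilt):
    st=ctrl.get_state(); R=Rn.from_quat(st["tcp_rot"]).as_matrix()
    a=np.radians(yaw); c,s=np.cos(a),np.sin(a)
    G=np.array([[c,s,0],[s,-c,0],[0,0,-1.]])@Rn.from_rotvec([tilt,0,0]).as_matrix()
    d=R.T@(np.array([x,y,z])-st["eef_pos"]); r=Rn.from_matrix(R.T@G).as_rotvec()
    print("t%.2f"%st["time"],"xyz",d.round(4).tolist(),"dr",r.round(4).tolist(),"axis",R[:,2].round(3),"pos",st["eef_pos"].round(4))
E
python3 -c "
from h import *
avg(3);goalt(.36,-.02,.20,93.2,0.45)"
```

```text
avg t31.02 [0.4503 0.0821 0.1924] std [0.0004 0.     0.0007] yaw93.19 axis [-2.4e-03  1.0e-04 -1.0e+00] F [-0.7  0.1  0.1] op0.703
t31.02 xyz [-0.0969, -0.0955, -0.008] dr [0.4461, -0.0004, -0.0001] axis [-0.004  0.    -1.   ] pos [0.4499 0.0821 0.1917]
```

```bash
python3 -m jog '[{"grip":0.6,"xyz":[-0.01,-0.005,-0.008],"dr":[0.1,0,0]},{"grip":0.8,"xyz":[-0.03,-0.02,-0.01],"dr":[0.2,0,0]},{"grip":1,"xyz":[-0.06,-0.05,-0.01],"dr":[0.3,0,0]},{"grip":1,"xyz":[-0.09,-0.08,-0.01],"dr":[0.4,0,0]},{"grip":1,"xyz":[-0.097,-0.0955,-0.01],"dr":[0.446,0,0]},{"grip":1,"xyz":[-0.097,-0.0955,-0.01],"dr":[0.446,0,0]},{"grip":1,"xyz":[-0.097,-0.0955,-0.01],"dr":[0.446,0,0]},{"grip":1,"xyz":[-0.097,-0.0955,-0.01],"dr":[0.446,0,0]}]' 60
python3 -c "
from h import *
avg(2);print(ctrl.get_state()['qpos'].round(3));goalt(.34,-.02,.15,93.2,0.45)"
```

```text
time: 31.68
eef_pos: [0.3613, -0.0196, 0.203]
tcp_rot: [0.67, 0.709, -0.16, -0.152]
contact_force: [0.2, -0.2, 0.3]
opening: 0.0
avg t31.78 [ 0.3616 -0.0195  0.2036] std [0.0001 0.     0.0001] yaw93.25 axis [-0.4302 -0.0241 -0.9024] F [ 0.6 -0.2  0. ] op-0.003
[-0.246 -0.129  2.117 -0.128  1.581 -1.847]
t31.78 xyz [0.0007, 0.0036, 0.0578] dr [0.0047, 0.0002, 0.001] axis [-0.43  -0.024 -0.902] pos [ 0.3616 -0.0195  0.2037]
```

```bash
python3 -c "
from h import *
goalt(.335,-.02,.10,93.2,0.45)"
python3 -m jog '[{"grip":1,"xyz":[0,0.005,0.03],"dr":[0,0,0]},{"grip":1,"xyz":[0.0005,0.012,0.06],"dr":[0,0,0]},{"grip":1,"xyz":[0.0005,0.019,0.09],"dr":[0,0,0]},{"grip":1,"xyz":[0.0005,0.021,0.104],"dr":[0,0,0]},{"grip":1,"xyz":[0.0005,0.021,0.104],"dr":[0,0,0]},{"grip":1,"xyz":[0.0005,0.021,0.104],"dr":[0,0,0]}]' 60
python3 -c "
from h import *
avg(2);print(ctrl.get_state()['qpos'].round(3));goalt(.335,-.02,.055,93.2,0.45);shot('side','d30',(170,175,350,335),3.5);shot('scene','s30',(230,120,420,280),4)"
```

```text
t31.78 xyz [0.001, 0.0206, 0.105] dr [0.0047, 0.0002, 0.001] axis [-0.43  -0.024 -0.902] pos [ 0.3616 -0.0195  0.2037]
time: 32.28
eef_pos: [0.3353, -0.0206, 0.1009]
tcp_rot: [0.67, 0.709, -0.161, -0.152]
contact_force: [-0.0, -0.0, 0.9]
opening: 0.001
avg t32.38 [ 0.3367 -0.0211  0.1021] std [0.0002 0.0001 0.0002] yaw93.24 axis [-0.4284 -0.025  -0.9032] F [-0.3  0.1 -0.1] op0.002
[-0.263 -0.038  2.243 -0.139  1.362 -1.832]
t32.38 xyz [0.0013, 0.0185, 0.0435] dr [0.0071, 0.0012, 0.0002] axis [-0.428 -0.025 -0.904] pos [ 0.337  -0.0211  0.1023]
```

View pics/s30.png

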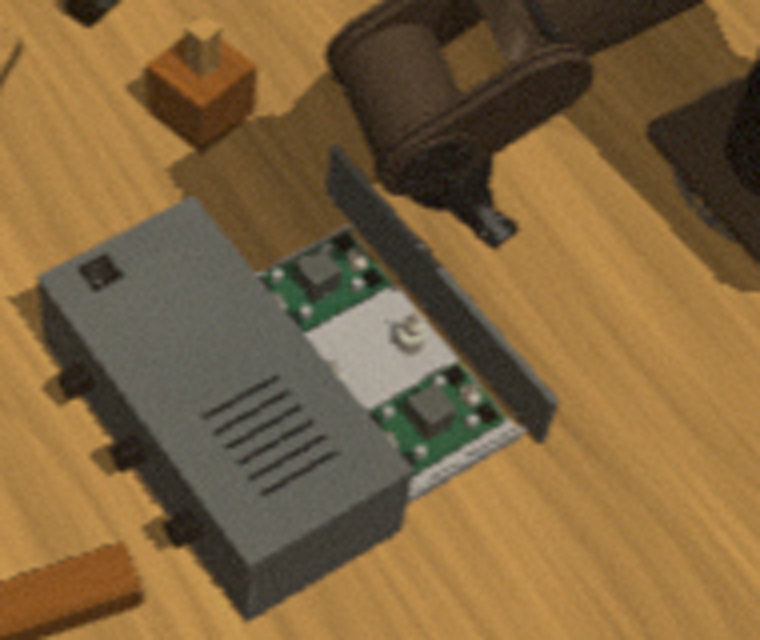

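View pics/d30.png

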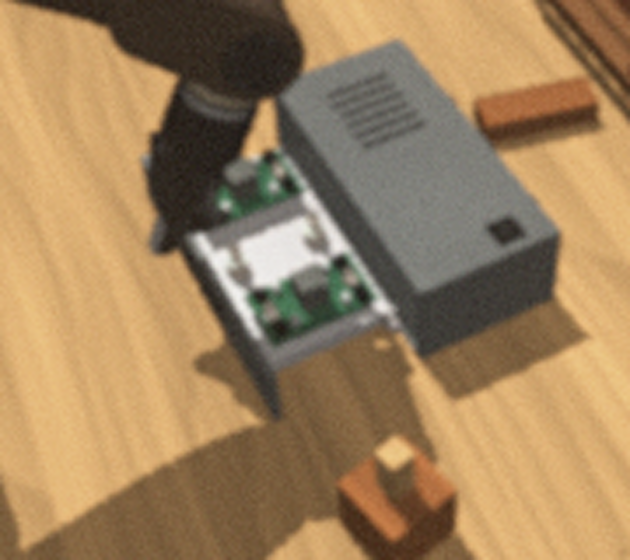

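```bash
python3 -m jog '[{"grip":1,"xyz":[0,0.008,0.02],"dr":[0,0,0]},{"grip":1,"xyz":[0.001,0.018,0.042],"dr":[0,0,0]},{"grip":1,"xyz":[0.001,0.019,0.043],"dr":[0,0,0]},{"grip":1,"xyz":[0.001,0.019,0.043],"dr":[0,0,0]},{"grip":1,"xyz":[0.001,0.019,0.043],"dr":[0,0,0]}]' 60
python3 -c "
from h import *
avg(2);print(ctrl.get_state()['qpos'].round(3));goalt(.36,-.0195,.055,93.2,0.45)
goalt(.43,-.0155,.052,93.2,0.2)"
```

```text
time: 32.9
eef_pos: [0.3349, -0.0204, 0.0551]
tcp_rot: [0.67, 0.709, -0.16, -0.151]
contact_force: [0.8, 0.3, -0.3]
opening: -0.004
avg t33.00 [ 0.3352 -0.0205  0.0553] std [0. 0. 0.] yaw93.20 axis [-0.4283 -0.0248 -0.9033] F [ 0.2 -0.5 -0.1] op0.000
[-0.263  0.051  2.262 -0.143  1.255 -1.815]
t33.00 xyz [-0.0004, 0.0225, -0.0103] dr [0.0068, 0.0009, -0.0005] axis [-0.428 -0.025 -0.903] pos [ 0.3353 -0.0205  0.0553]
t33.00 xyz [-0.0003, 0.0871, -0.0377] dr [-0.2432, 0.0009, -0.0004] axis [-0.428 -0.025 -0.903] pos [ 0.3353 -0.0205  0.0553]
```

```bash
python3 -m jog '[{"grip":1,"xyz":[0,0.0075,-0.0033],"dr":[-0.01,0,0]},{"grip":1,"xyz":[0,0.015,-0.0066],"dr":[-0.03,0,0]},{"grip":1,"xyz":[0,0.0225,-0.01],"dr":[-0.05,0,0]},{"grip":1,"xyz":[0,0.03,-0.013],"dr":[-0.07,0,0]},{"grip":1,"xyz":[0,0.0375,-0.0165],"dr":[-0.09,0,0]},{"grip":1,"xyz":[0,0.045,-0.0195],"dr":[-0.11,0,0]},{"grip":1,"xyz":[0,0.0525,-0.023],"dr":[-0.13,0,0]},{"grip":1,"xyz":[0,0.06,-0.026],"dr":[-0.16,0,0]},{"grip":1,"xyz":[0,0.0675,-0.0295],"dr":[-0.18,0,0]},{"grip":1,"xyz":[0,0.075,-0.0325],"dr":[-0.2,0,0]},{"grip":1,"xyz":[0,0.082,-0.0355],"dr":[-0.22,0,0]},{"grip":1,"xyz":[0,0.087,-0.0377],"dr":[-0.243,0,0]}]' 60
python3 -c "
from h import *
stt();shot('side','d31',(170,175,350,335),3.5);
goalt(.50,-.0115,.050,93.2,0.0)"
```

```text
time: 34.0
eef_pos: [0.4296, -0.0148, 0.0504]
tcp_rot: [0.684, 0.723, -0.073, -0.069]
contact_force: [-4.4, -0.9, 1.2]
opening: -0.003
t34.00 [ 0.4296 -0.0148  0.0504] yaw93.19 tilt11.47 F [-4.4 -0.9  1.2] M [-0.21  0.58  0.  ] op-0.003
t34.05 xyz [-0.0005, 0.0686, -0.0133] dr [-0.1976, 0.0001, -0.0004] axis [-0.196 -0.011 -0.981] pos [ 0.4302 -0.0148  0.0504]
```

View pics/d31.png

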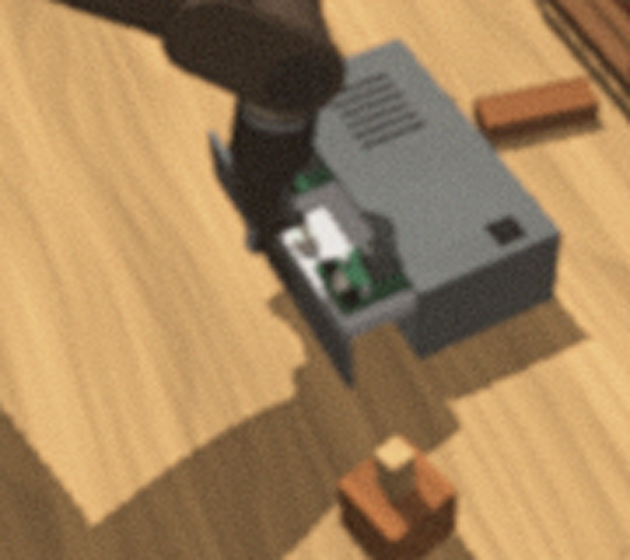

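```bash
python3 -m jog '[{"grip":1,"xyz":[0,0.005,-0.001],"dr":[-0.02,0,0]},{"grip":1,"xyz":[0,0.01,-0.002],"dr":[-0.04,0,0]},{"grip":1,"xyz":[0,0.016,-0.003],"dr":[-0.06,0,0]},{"grip":1,"xyz":[0,0.022,-0.0043],"dr":[-0.08,0,0]},{"grip":1,"xyz":[0,0.028,-0.0055],"dr":[-0.1,0,0]},{"grip":1,"xyz":[0,0.034,-0.0066],"dr":[-0.12,0,0]},{"grip":1,"xyz":[0,0.04,-0.0078],"dr":[-0.14,0,0]},{"grip":1,"xyz":[0,0.046,-0.009],"dr":[-0.16,0,0]},{"grip":1,"xyz":[0,0.052,-0.01],"dr":[-0.18,0,0]},{"grip":1,"xyz":[0,0.057,-0.011],"dr":[-0.197,0,0]},{"grip":1,"xyz":[0,0.057,-0.011],"dr":[-0.197,0,0]}]' 60
python3 -c "
from h import *
stt();shot('side','d32',(170,175,350,335),3.5);
goalt(.51,-.011,.050,93.2,0.0)"
```

```text
time: 34.97
eef_pos: [0.4831, -0.0116, 0.0481]
tcp_rot: [0.687, 0.727, -0.005, -0.005]
contact_force: [-10.9, -2.9, 2.2]
opening: 0.001
t34.97 [ 0.4831 -0.0116  0.0481] yaw93.24 tilt0.82 F [-10.9  -2.9   2.2] M [-0.52  1.52 -0.02] op0.001
t35.02 xyz [-0.0009, 0.0269, -0.0023] dr [-0.0142, -0.0007, 0.0005] axis [-0.014 -0.    -1.   ] pos [ 0.4831 -0.0116  0.0481]
```

View pics/d32.png

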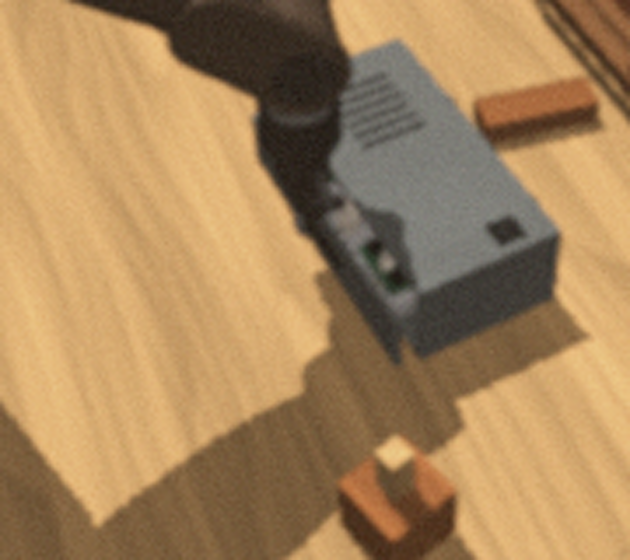

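```bash
python3 -m jog '[{"grip":1,"xyz":[0,0.004,0],"dr":[0,0,0]},{"grip":1,"xyz":[0,0.008,0],"dr":[0,0,0]},{"grip":1,"xyz":[0,0.012,0],"dr":[0,0,0]},{"grip":1,"xyz":[0,0.016,0],"dr":[0,0,0]},{"grip":1,"xyz":[0,0.02,0],"dr":[0,0,0]},{"grip":1,"xyz":[0,0.02,0],"dr":[0,0,0]}]' 60
python3 -c "
from h import *
avg(2);shot('scene','s33',(230,120,420,280),4)"
```

```text
time: 35.52
eef_pos: [0.5058, -0.0103, 0.0485]
tcp_rot: [0.687, 0.726, -0.003, -0.003]
contact_force: [-2.9, -0.2, -2.4]
opening: -0.001
avg t35.62 [ 0.5058 -0.0102  0.0487] std [0.     0.     0.0001] yaw93.18 axis [-7.2e-03  4.0e-04 -1.0e+00] F [-3.9 -0.9 -2.7] op-0.000
```

View pics/s33.png

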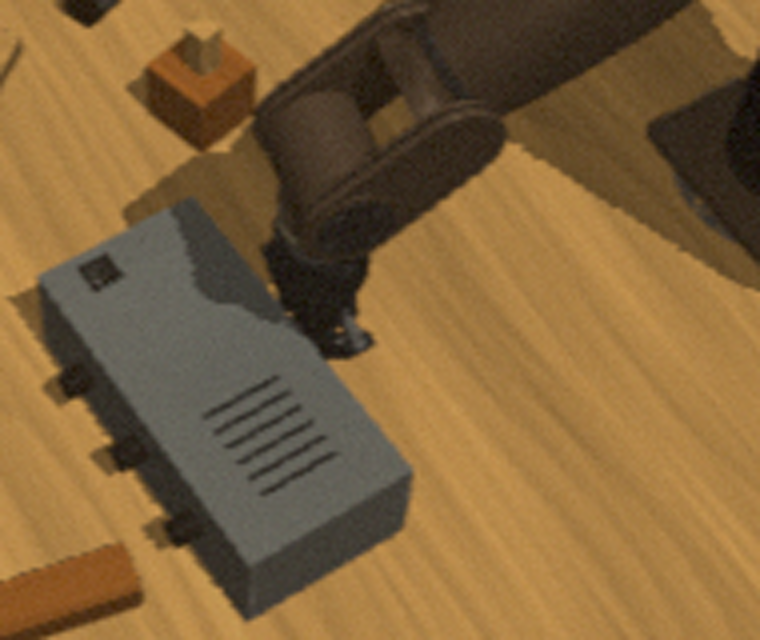

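```bash
python3 -m jog '[{"grip":1,"xyz":[0,0.003,0],"dr":[0,0,0]},{"grip":1,"xyz":[0,0.006,0],"dr":[0,0,0]},{"grip":1,"xyz":[0,0.009,0],"dr":[0,0,0]},{"grip":1,"xyz":[0,0.011,0],"dr":[0,0,0]},{"grip":1,"xyz":[0,0.011,0],"dr":[0,0,0]},{"grip":1,"xyz":[0,0.011,0],"dr":[0,0,0]}]' 60
python3 -c "
from h import *
avg(2)"
```

```text
time: 36.17
eef_pos: [0.5047, -0.0085, 0.0455]
tcp_rot: [0.686, 0.727, -0.013, -0.015]
contact_force: [-33.9, -3.1, 11.4]
opening: 0.003
avg t36.27 [ 0.5046 -0.0085  0.0455] std [0. 0. 0.] yaw93.33 axis [-0.0394  0.0027 -0.9992] F [-33.7  -3.1  11.2] op0.006
```

```bash
python3 -m jog '[{"grip":1,"xyz":[0,-0.01,0],"dr":[0,0,0]},{"grip":1,"xyz":[0,-0.025,0],"dr":[0,0,0]},{"grip":1,"xyz":[0,-0.04,0],"dr":[0,0,0]},{"grip":1,"xyz":[0,-0.05,-0.03],"dr":[0,0,0]},{"grip":1,"xyz":[0,-0.05,-0.07],"dr":[0,0,0]},{"grip":1,"xyz":[0,-0.05,-0.11],"dr":[0,0,0]},{"grip":1,"xyz":[0,-0.05,-0.15],"dr":[0,0,0]},{"grip":1,"xyz":[0,-0.05,-0.19],"dr":[0,0,0]},{"grip":1,"xyz":[0,-0.04,-0.22],"dr":[0,0,0]},{"grip":1,"xyz":[0,-0.04,-0.22],"dr":[0,0,0]},{"grip":1,"xyz":[0,-0.04,-0.22],"dr":[0,0,0]}]' 60
python3 -c "
from h import *
avg(2);shot('wrist','w34',None,1.4);shot('side','d34',(170,175,400,355),3.2)"
```

```text
time: 37.18
eef_pos: [0.4818, -0.0123, 0.2743]
tcp_rot: [0.687, 0.727, 0.001, 0.003]
contact_force: [-0.8, -0.1, -0.8]
opening: 0.002
avg t37.28 [ 0.4796 -0.012   0.2706] std [0.0005 0.0001 0.0009] yaw93.20 axis [-2.1e-03 -5.0e-04 -1.0e+00] F [-0.1  0.7 -1. ] op0.003
```

View pics/w34.png

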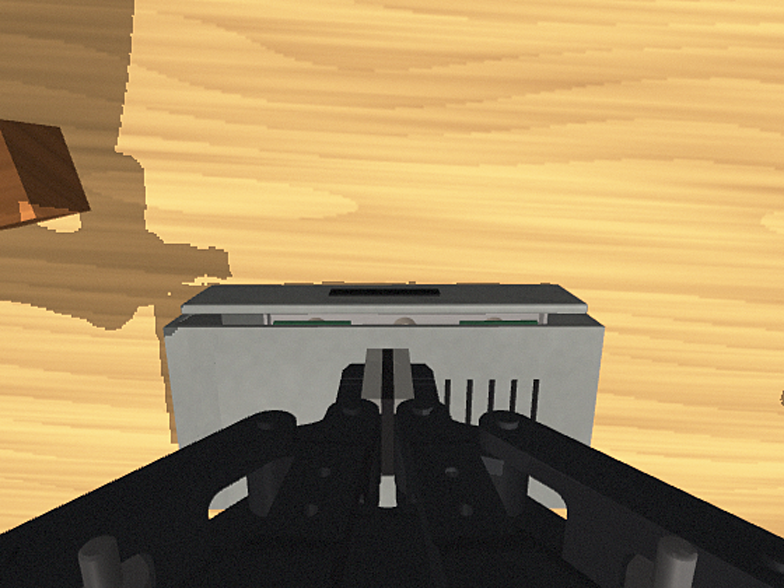

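View pics/d34.png

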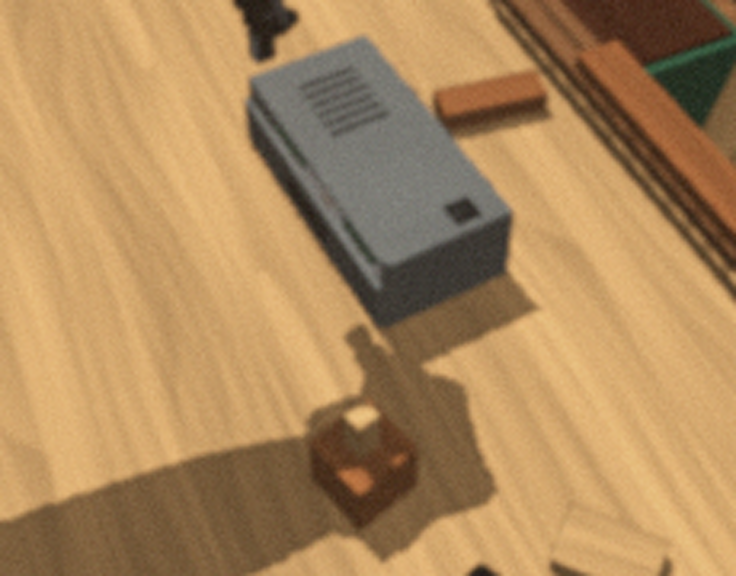

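```bash
python3 -c "
from h import *
shot('scene','s35',None,1.4);shot('side','d35',None,1.4)
a=cv2.imread('pics/scene0.png');b=cv2.imread('pics/raw_s35.png')"
```

```text
(no output)
```

View pics/s35.png

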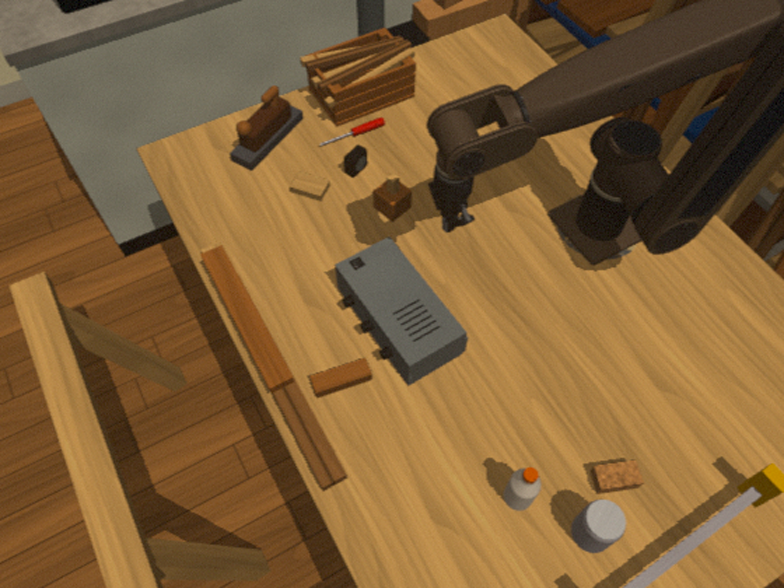

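View pics/d35.png

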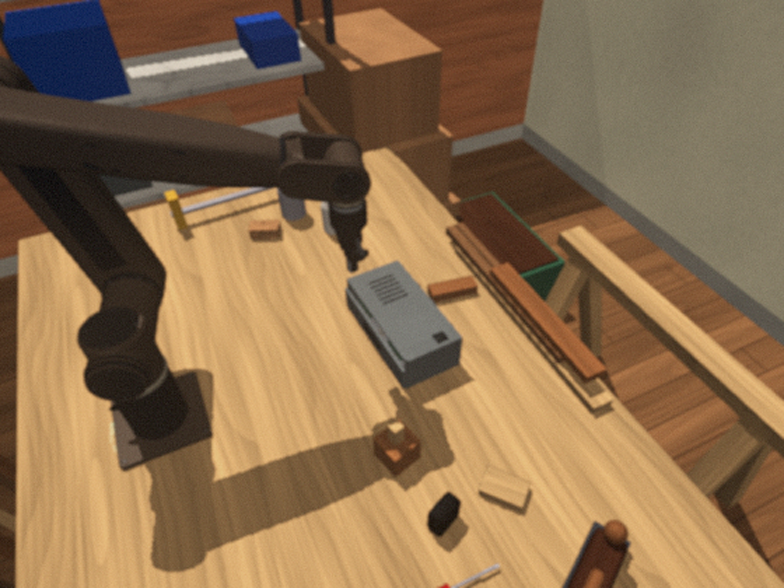

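```bash
python3 -c "
from h import *
avg(2);print(ctrl.sign_off())"
```

```text
avg t37.58 [ 0.4783 -0.0119  0.2684] std [0.0001 0.     0.0001] yaw93.19 axis [-8.e-03  3.e-04 -1.e+00] F [ 0.4 -0.1 -0.2] op0.001
the job is handed in; nothing more can be done
None
```

The job is done and handed in at about 37.6 s. I took the release pin from its stand, pushed it through the lid hole to spring the tray out, and put it back. Only two boards were on the bench; I pressed them onto the right and left places, then pushed the tray shut to its rear stop.

**Last checks:**
- **Boards:** for both boards, the wrist pictures showed the barbs of both posts above the board, and the pressing force rose to 21–27 N with the board on its supports.
- **Tray:** the push force peaked near 11 N, dropped to about 4 N as the tray rode over the catch, then reached 34 N at the stop. The tray stayed shut after the arm withdrew. I judged the latching from these signs, because there was no direct reading of the catch or tray.
- **Pin and bench:** the pin's handle rests on its block, and the other things on the bench look unmoved in the final scene and side pictures.

**Disagreements:** the wrist camera's calibration values changed by about 1–2 mm during the run, and the overview cameras disagreed by up to about 10 mm in y, more for the second board. I therefore made the final fits by comparing wrist pictures directly. No check failed.

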